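Slide the top spacer plate off the stack into the corner of the checking block

TASK

Slide the top spacer plate sideways off the stack onto the checking block beside it, without lifting or tipping it and without shifting the two plates below. Keep it clear of the side rail until you have found the end stop with it; press it there with a light steady push, then, still keeping it against the stop, push it across and press it just as lightly against the side rail (each time more than 3 N on the bar for a moment, never over 18 N), so that it lies flat and square in the corner. Then let go; leave the other parts on the bench alone.

Things in the scene. Friction and masses are not known exactly. Their poses are not given: they have to be found in the camera images.
- plate_top: TOP one of three identical loose steel spacer plates stacked on the stand: 100 x 100 mm square, 8 mm thick, about 0.4 kg, with a 56 mm round through bore in its middle (four dark dots are only marks). Origin: centre of the underside, on the bore's axis; z up, x and y along its edges. Starts within 4 mm and 0.1 rad of the stand's centre and direction. Slides at 1 to 5 N.
- plate_mid: The plate under the top one, same size (underside-centre origin, 8 mm thick, 56 mm bore), loose; only friction holds it. Its bore is not exactly in line with the top plate's.
- plate_low: The lowest plate of the stack, same size, loose, on the stand.
- stand: Fixed dark steel stand under the stack, 100 x 100 mm, 46 mm high; origin at the centre of its underside on the bench. Its +y axis points to the checking block.
- block: Fixed metal checking block, 150 (x) by 190 (y) mm, flat top 60 mm above its origin (underside centre, on the bench). Parallel to the stand, 10 to 18 mm beyond it along +y, 12 to 24 mm over to -x. Its top is 2 mm below the top plate's underside: the plate steps down. Open at -y and +x. Home, the plate's origin is at x -25, z +60, and y between +10 and +50 mm (as the stop is set).
- end_stop: Adjustable end stop at the block's +y end. Origin: underside centre of its fixed bracket (150 x 10 x 72 mm), 120 mm along y from the block's. The bracket carries a stop bar (136 x 10 mm, 14 mm above the block's top) across the block; the bar's near face is 20 to 60 mm from the origin towards -y, locked anywhere in that range. Its setting is not measured: find it by feel. Rigid.
- side_rail: Dark steel bar fixed along the block's -x edge, axes as the block's: 10 mm thick in x, 110 mm long (y = -10 to +100 mm in the block's frame), rigid, rising 12 mm above the block's top. Origin: centre of its underside on the bench. The plate meets its face 5 mm from the origin towards +x (x = -75 mm in the block's frame).
- conrod: Bystander: dark steel connecting rod, 170 mm long, 60 mm wide, 20 mm high, lying beside the stand (its -x side).
- spanner: Bystander: small open spanner, 130 mm long, lying beside the block and stand (their +x side).
- wrist_pin: Bystander: steel piston pin standing on end, 20 mm diameter, 55 mm high, beside the stand (its +x side).
- piston: Bystander: aluminium piston, 72 mm diameter, 58 mm high, standing to the right of the job.
- bolt_jar: Bystander: jar, 68 mm diameter, 85 mm high, standing to the right of the job.
- oil_bottle: Bystander: amber oil bottle with a pointed green spout, 62 mm diameter, 180 mm high, standing to the left of the job.
- liner: Bystander: steel cylinder sleeve, 86 mm outside diameter, 100 mm high, standing on the left.
Mind the look-alikes: they are no part of the job. Leave any turquoise or yellow look-alike of the plate_top alone.

How it is judged:
By the outcome, as a careful person would: the job done as asked, in the order asked, and still so for the second after the job is handed in, with the robot touching nothing.
It also fails if it takes over 72 s, if anything falls off the work surface, if the arm or the gripper's body presses on something with over 40 N, if the wrist force passes 120 N, or if a joint passes its speed limit or range.

ROBOT

A 6-joint arm with a two-finger parallel gripper is mounted at the origin on the work surface. World frame = base frame: x ahead of the robot, y to its left, z up, the work surface at z = 0. Lengths are in mm, angles in rad, forces in N, time in s.
With the tool pointing down it reaches from about 275 to 875 mm from the base axis. Payload 12.5 kg.
Tool frame: the origin (TCP) lies midway between the tips of the shut fingers; the grasp point (between the pads) lies 19 mm behind it; y points along the fingers, x is the direction in which the jaws open and shut, and the axes are right-handed (so a half turn about y gives the same grasp; the last joint's range is limited). The gripper opens to 85 mm and grips with 20 to 120 N. Pads are 22 mm wide; open, the fingers measure 114 mm over their backs; the gripper's body (76 mm by 85 mm) begins 54 mm behind the grasp point. The pads swing forward as they close: fully open they stand 13 mm farther back than shut.
Start: joints at [1.028, 0.351, 1.652, -0, 1.139, -0.085], TCP at [243.055, 493.365, 231.29] pointing down, gripper open.
Joint ranges: [-2.75, 2.75], [-0.79, 2.1], [0.01, 2.65], [-1.57, 4.71], [0.07, 3.14], [-2.87, 2.87]. Speed limits (rad/s): [2.22, 2.22, 2.79, 3.14, 3.14, 3.14].

INTERFACE

Orientations are given as a unit quaternion [x, y, z, w].
In Python, from bench import monitor, cams, ticket, boxes_of gives the robot as it stands.
- The arm moves only by the tool send_rows, never from a script. Its argument "deltas" is a list of rows, each an object of numbers: "dx", "dy", "dz": the shift along the tool's x, y, z in mm; "ax", "ay", "az": the turn, a rotation vector about the tool's x, y, z in degrees. A call has 1 to 8 rows; each row is the pose to reach, as a shift and turn from the pose commanded when the call began, along the tool's axes at that moment; what a row does not reach only later rows make up. A row lasts 1/10 s, in which the tool goes at most 50 mm and 8.59 degrees, less where a joint would pass 70% of its speed; a pose out of reach is approached as far as the arm can. A call with a gripper value outside its range is refused whole. "claw" is the opening, from 0 (shut) to 1 (fully open), set as the call begins (left out, the last holds). The fingers move at their own pace and stop on an object; "newtons" is the grip in N (left out, the last holds). Time passes only in rows, so rows that repeat a pose let the fingers close. It gives the time, the measured TCP pose, the force and the opening at its end, in the units of the state.
- monitor.observe(): the state, without advancing time (a new reading comes with each control period).
- cams.capture(name): name is "scene" or "side" or "wrist"; returns a dict with "pixels" (400x640x3 uint8, blue, green, red), "depth" (400x640 float32, mm along the optical axis (not along the pixel's ray), 0 where there is no reading), "fx", "fy", "cx", "cy" (pixels), "k1" (the pictures are not rectified: a ray, as slopes to the right and down, at radius r is drawn at 1 + k1 r^2 times it, then the intrinsics apply), "xyz" and "rotation" of the camera in the world; the wrist camera has in their place "T_tool_cam" (4x4, takes a point from camera to tool coordinates, whose origin is the TCP and whose axes are the tool frame's). Camera axes: x right, y down, z forward; pixel columns grow to the right and rows downward; lengths in mm; the calibration is good to about 2 mm. A picture is of the moment at which its call begins: read the wrist's pose just before it.
- ticket.sign_off(): hands the job in, once; it reports no verdict.
Trained networks look in the newest picture that a camera, given by its name, has taken for a name from the list of things; names that differ only in an ending like _2 or _b are one class to them, and where a whole thing is asked for, a point or a joint stands for the part that bears it (a point fixed in the world has none). Each returns a list of dicts, best first, with "score" (0 to 1); they miss things now and then, are a little off and sometimes report something else, mostly with a low value. They report only what shows in the picture. A call takes as long as a camera call. They do not tell look-alikes from the thing itself.
- boxes_of(camera, target): "point" ([x, y, z] in mm, in world coordinates, good to about 4 mm: the middle of the surface that is visible of it).
The state is a dict: "time": time; "joint_pos": joint angles; "qvel": joint speeds; "effort": joint torques, N m; "position": TCP position; "orientation": TCP orientation; "force": force on the tool from outside, world axes, zero at the start; "ft_torque": the same for the moment, N m; "opening": finger opening in mm.
Only numpy, scipy, OpenCV 4.12 (cv2) and the standard library are available. Lean on these libraries where they do the work, as an engineer would, in place of code of your own. Each camera call takes 0.05 s, during which the arm holds its last target.

## Working session

There is one attempt and no reset: what is moved stays moved. The work goes in short steps, Python scripts to look and compute and a tool call to move; the robot and the scene stay as the last step left them, time stands still between calls to the robot, and variables do not carry over. Pictures are saved under pics/ and viewed, and the job is handed in when it is done.

Besides the shell and the picture viewer there is one more tool, called as a command line: name --argument value ..., lists and objects as JSON in quotes. send_rows: Moves the arm, as the interface text tells. Its arguments: {"type":"object","properties":{"deltas":{"type":"array","items":{"type":"object","properties":{"dx":{"type":"number"},"dy":{"type":"number"},"dz":{"type":"number"},"ax":{"type":"number"},"ay":{"type":"number"},"az":{"type":"number"}}}},"claw":{"type":"number"},"newtons":{"type":"number"}},"required":["deltas"]}

```bash
mkdir -p pics; ls
cat > h.py <<'E'
import numpy as np, cv2
from scipy.spatial.transform import Rotation as R
from bench import monitor, cams, ticket, boxes_of
def cap(n,save=None):
    s=monitor.observe(); c=cams.capture(n)
    if n=='wrist':
        T=np.eye(4);T[:3,:3]=R.from_quat(s['orientation']).as_matrix();T[:3,3]=s['position']
        T=T@np.array(c['T_tool_cam']);c['W']=T
    else:
        T=np.eye(4);r=np.array(c['rotation']);T[:3,:3]=r if r.shape==(3,3) else R.from_quat(r).as_matrix();T[:3,3]=c['xyz'];c['W']=T
    if save: cv2.imwrite('pics/'+save,c['pixels']); np.savez('pics/'+save+'.npz',**{k:np.array(c[k]) for k in ('pixels','depth','fx','fy','cx','cy','k1','W')})
    return c
def load(f): 
    return dict(np.load('pics/'+f+'.npz'))
def ray(c,uv):
    K=np.array([[c['fx'],0,c['cx']],[0,c['fy'],c['cy']],[0,0,1]],float)
    p=cv2.undistortPoints(np.array(uv,float).reshape(-1,1,2),K,np.array([c['k1'],0,0,0,0],float)).reshape(-1,2)
    return np.c_[p,np.ones(len(p))]
def px(c,uv,d): # d depth
    r=ray(c,uv)*np.asarray(d).reshape(-1,1)
    return r@c['W'][:3,:3].T+c['W'][:3,3]
def onz(c,uv,z):
    r=ray(c,uv)@c['W'][:3,:3].T;o=c['W'][:3,3]
    return o+r*((z-o[2])/r[:,2])[:,None]
def cloud(c):
    h,w=c['depth'].shape;u,v=np.meshgrid(np.arange(w),np.arange(h))
    return px(c,np.stack([u.ravel(),v.ravel()],1),c['depth'].ravel()).reshape(h,w,3)
def proj(c,P):
    Wi=np.linalg.inv(c['W']);q=np.atleast_2d(P)@Wi[:3,:3].T+Wi[:3,3];s=q[:,:2]/q[:,2:]
    s=s*(1+c['k1']*(s**2).sum(1,keepdims=True));return s*[c['fx'],c['fy']]+[c['cx'],c['cy']]
E
python3 - <<'E'
from h import *
np.set_printoptions(precision=2,suppress=True)
print(monitor.observe())
for n in ('scene','side','wrist'):
    c=cap(n,n+'0.png');print(n,c['W'],c['fx'],c['k1'])
    for t in ('plate_top','stand','block','end_stop','side_rail','conrod','spanner','wrist_pin','piston','bolt_jar','oil_bottle','liner'):
        print(t,[(np.round(b['point'],0).tolist(),round(b['score'],2)) for b in boxes_of(n,t)])
E
```

```text
pics
{'time': 0.0, 'joint_pos': array([ 1.03,  0.35,  1.65, -0.  ,  1.14, -0.08]), 'qvel': array([ 0., -0.,  0., -0., -0., -0.]), 'effort': array([  0.  , -50.61, -29.14,  -0.  ,   0.  ,  -0.  ]), 'position': array([242.88, 493.08, 230.73]), 'orientation': array([ 0.6 ,  0.37, -0.37, -0.6 ]), 'force': array([-0.08,  0.52,  0.4 ]), 'ft_torque': array([ 0.04, -0.02, -0.02]), 'opening': 85.50065132366733}
scene [[   0.02    0.61   -0.79 1593.25]
 [   1.     -0.01    0.02  -15.53]
 [   0.01   -0.79   -0.61  842.22]
 [   0.      0.      0.      1.  ]] 465.52284850097357 0.042476412031808
plate_top [([343.0, 51.0, 7.0], 0.79), ([538.0, -104.0, 69.0], 0.76), ([796.0, 46.0, 9.0], 0.72), ([750.0, -187.0, 6.0], 0.68), ([391.0, -359.0, 8.0], 0.61)]
stand [([576.0, -100.0, 29.0], 0.77)]
block [([592.0, 73.0, 63.0], 0.86)]
end_stop [([386.0, -167.0, 22.0], 0.71), ([610.0, 153.0, 71.0], 0.7)]
side_rail [([574.0, -106.0, 61.0], 0.52), ([499.0, 129.0, 70.0], 0.46)]
conrod []
spanner [([670.0, -47.0, 11.0], 0.64), ([610.0, 155.0, 71.0], 0.5)]
wrist_pin [([631.0, -176.0, 30.0], 0.65), ([570.0, -104.0,
[... 925 characters left out ...]
 -44.0, 8.0], 0.53)]
wrist_pin []
piston [([694.0, -355.0, 50.0], 0.75), ([458.0, 394.0, 78.0], 0.59)]
bolt_jar [([537.0, -379.0, 61.0], 0.88), ([392.0, -133.0, 15.0], 0.21), ([537.0, -65.0, 47.0], 0.19)]
oil_bottle [([459.0, 395.0, 79.0], 0.59), ([533.0, -63.0, 61.0], 0.44)]
liner []
wrist [[  0.44   0.85   0.29 166.4 ]
 [  0.9   -0.42  -0.15 531.8 ]
 [ -0.     0.33  -0.94 373.69]
 [  0.     0.     0.     1.  ]] 333.4275924094526 -0.03529099732730402
plate_top [([309.0, 27.0, 10.0], 0.9)]
stand []
block []
end_stop []
side_rail []
conrod [([375.0, -140.0, 1.0], 0.37)]
spanner []
wrist_pin [([436.0, 394.0, 57.0], 0.66)]
piston []
bolt_jar []
oil_bottle [([436.0, 395.0, 56.0], 0.57)]
liner []
```

View pics/scene0.png

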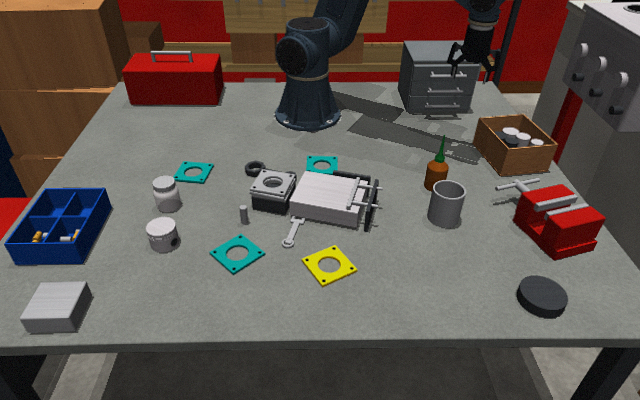

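View pics/side0.png

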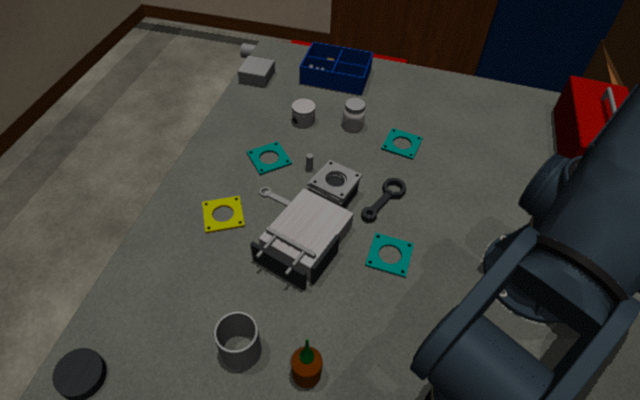

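View pics/wrist0.png

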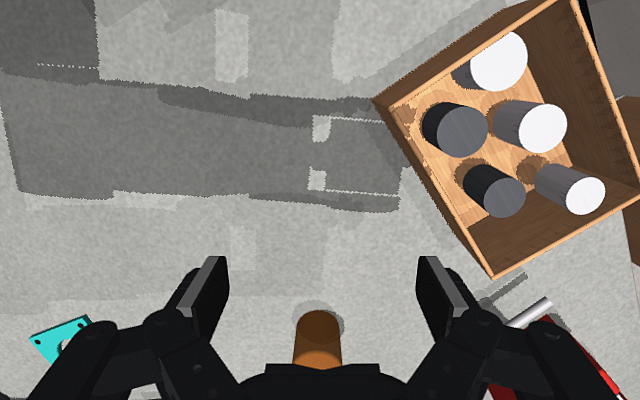

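The scene view shows the grey stack at about (273,185) and the block at about (325,197), with its stop and rail to the right. The side view shows the stack at (336,180) and the block at (305,225), with the bystanders around them. The turquoise and yellow plates are the look-alikes. Next I'll get rough poses from the depth images.

Run:
```python
from h import *
np.set_printoptions(precision=2,suppress=True)
for n in ('scene','side'):
    c=load(n+'0.png');P=cloud(c)
    for nm,(lo,hi),(x0,x1,y0,y1) in (('plate',(66,74),(470,600,-170,-35)),('block',(56,63.5),(440,680,-40,200))):
        m=(P[...,2]>lo)&(P[...,2]<hi)&(P[...,0]>x0)&(P[...,0]<x1)&(P[...,1]>y0)&(P[...,1]<y1)
        q=P[m];r=cv2.minAreaRect(q[:,:2].astype(np.float32));print(n,nm,m.sum(),np.median(q[:,2]),r)
        print(cv2.boxPoints(r))
T=cams.capture('wrist')['T_tool_cam'];print(T)
print(R.from_quat(monitor.observe()['orientation']).as_matrix())
```

```text
scene plate 596 69.09042913752296 ((527.7673950195312, -100.81234741210938), (101.76988220214844, 105.20446014404297), 73.72834777832031)
[[ 463.01 -134.92]
 [ 564.01 -164.4 ]
 [ 592.52  -66.7 ]
 [ 491.53  -37.23]]
scene block 2043 59.33864054176172 ((558.0670166015625, 66.48359680175781), (233.9571075439453, 160.61790466308594), 72.96907043457031)
[[447.02 -21.84]
 [600.59 -68.89]
 [669.12 154.81]
 [515.54 201.85]]
side plate 806 68.57749352161636 ((527.8836669921875, -102.91494750976562), (103.88987731933594, 101.99256896972656), 74.0235595703125)
[[ 464.56 -138.82]
 [ 562.61 -166.89]
 [ 591.21  -67.01]
 [ 493.15  -38.94]]
side block 3258 58.35224000873632 ((557.7700805664062, 72.90946197509766), (222.17694091796875, 161.03924560546875), 73.43510437011719)
[[448.92 -10.61]
 [603.28 -56.52]
 [666.62 156.43]
 [512.26 202.34]]
[[   1.     -0.     -0.      0.6 ]
 [   0.     -0.33    0.94 -142.41]
 [  -0.     -0.94   -0.33   85.76]
 [   0.      0.      0.      1.  ]]
[[ 0.44 -0.   -0.9 ]
 [ 0.9  -0.    0.44]
 [-0.   -1.    0.  ]]
```

send_rows --deltas '[{"dy": -30}, {"dx": -25, "dy": -30, "dz": -36, "ay": 6}, {"dx": -50, "dy": -30, "dz": -72, "ay": 12}, {"dx": -75, "dy": -30, "dz": -108, "ay": 18}, {"dx": -100, "dy": -30, "dz": -144, "ay": 24}, {"dx": -125, "dy": -30, "dz": -180, "ay": 30}, {"dx": -150, "dy": -30, "dz": -216, "ay": 36}, {"dx": -175, "dy": -30, "dz": -252, "ay": 42}]' --claw 0.2

```text
schema error: expected keys dx, dy, dz, ax, ay, az
```

```bash
cat > go.py <<'E'
import sys
from h import *
# go.py x y z yaw(deg) : print delta in tool axes
s=monitor.observe();M=R.from_quat(s['orientation']).as_matrix()
np.set_printoptions(precision=2,suppress=True)
t=np.array([float(a) for a in sys.argv[1:5]])
d=M.T@(t[:3]-s['position']);a=np.radians(t[3])
G=np.array([[np.cos(a),0,-np.sin(a)],[np.sin(a),0,np.cos(a)],[0,-1,0]])
print(s['time'],s['position'],'F',s['force'],'open',s['opening'],'delta',d,'rot',np.degrees(R.from_matrix(M.T@G).as_rotvec()))
E
python3 go.py 545 -44 260 -16.5
```

```text
2.0 [243.05 493.36 231.25] F [-0.25 -1.05 -0.01] open 85.29686645222239 delta [-348.56  -28.74 -508.36] rot [ 0.   80.27 -0.01]
```

send_rows --deltas '[{"dx": 0, "dy": -30, "dz": 0, "ax": 0, "ay": 0, "az": 0}, {"dx": -25, "dy": -30, "dz": -36, "ax": 0, "ay": 6, "az": 0}, {"dx": -50, "dy": -30, "dz": -72, "ax": 0, "ay": 12, "az": 0}, {"dx": -75, "dy": -30, "dz": -108, "ax": 0, "ay": 18, "az": 0}, {"dx": -100, "dy": -30, "dz": -144, "ax": 0, "ay": 24, "az": 0}, {"dx": -125, "dy": -30, "dz": -180, "ax": 0, "ay": 30, "az": 0}, {"dx": -150, "dy": -30, "dz": -216, "ax": 0, "ay": 36, "az": 0}, {"dx": -175, "dy": -30, "dz": -252, "ax": 0, "ay": 42, "az": 0}]' --claw 0.2

```text
time: 2.8
position: [392.3, 223.4, 261.5]
orientation: [-0.695, -0.132, 0.132, 0.695]
force: [1.1, 1.1, 0.5]
opening: 17.0
```

```bash
python3 go.py 545 -44 260 -16.5
```

```text
2.8 [392.34 223.4  261.53] F [1.07 1.09 0.53] open 17.021436341727934 delta [  43.85    1.55 -304.77] rot [-0.01 38.03  0.03]
```

send_rows --deltas '[{"dx": 6, "dy": 0, "dz": -43, "ax": 0, "ay": 6, "az": 0}, {"dx": 12, "dy": 0, "dz": -86, "ax": 0, "ay": 12, "az": 0}, {"dx": 18, "dy": 0, "dz": -130, "ax": 0, "ay": 18, "az": 0}, {"dx": 24, "dy": 0, "dz": -174, "ax": 0, "ay": 24, "az": 0}, {"dx": 30, "dy": 0, "dz": -218, "ax": 0, "ay": 30, "az": 0}, {"dx": 36, "dy": 0, "dz": -262, "ax": 0, "ay": 36, "az": 0}, {"dx": 44, "dy": 0, "dz": -305, "ax": 0, "ay": 38, "az": 0}, {"dx": 44, "dy": 0, "dz": -305, "ax": 0, "ay": 38, "az": 0}]'

```text
time: 3.6
position: [547.4, -45.7, 260.9]
orientation: [0.7, -0.101, 0.102, -0.7]
force: [-0.7, 1.0, -0.3]
opening: 16.9
```

```bash
python3 - <<'E'
from h import *
cap('wrist','w1.png')
E
python3 go.py 508 -169 260 -16.5
```

```text
3.65 [546.34 -43.75 260.84] F [ 0.02 -0.37  0.06] open 16.90611614706059 delta [  -1.42    0.86 -130.98] rot [ 0.01  0.1  -0.02]
```

View pics/w1.png

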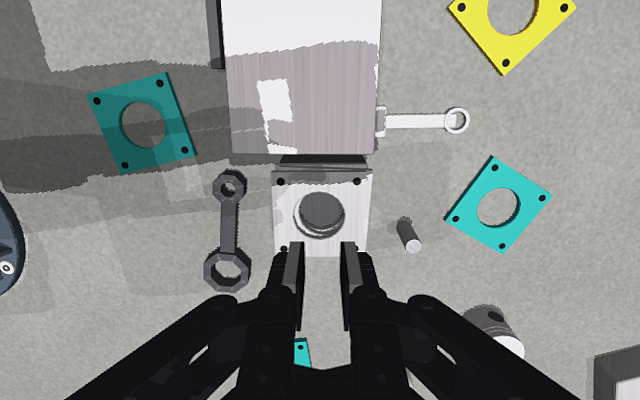

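The wrist view shows the stack with the top plate's bore at (320,213). The block is above it, and the rail edge is at (215,30). I'll take two more views: one over the block, then one with the stack clear of the fingers.

send_rows --deltas '[{"dx": 0, "dy": 0, "dz": 40, "ax": 0, "ay": 0, "az": 0}, {"dx": 0, "dy": 0, "dz": 80, "ax": 0, "ay": 0, "az": 0}, {"dx": 0, "dy": 0, "dz": 120, "ax": 0, "ay": 0, "az": 0}, {"dx": 0, "dy": 0, "dz": 120, "ax": 0, "ay": 0, "az": 0}, {"dx": 0, "dy": 0, "dz": 120, "ax": 0, "ay": 0, "az": 0}]'

```text
time: 4.15
position: [578.7, 74.7, 261.2]
orientation: [0.7, -0.099, 0.099, -0.7]
force: [-0.1, -0.3, -0.3]
opening: 17.3
```

```bash
python3 - <<'E'
from h import *
cap('wrist','w2.png')
E
python3 go.py 514 -150 260 -16.5
```

```text
4.2 [578.69  73.75 261.28] F [-0.19 -0.18  0.49] open 17.724260009041082 delta [   0.1     1.34 -232.92] rot [ 0.02  0.35 -0.02]
```

View pics/w2.png

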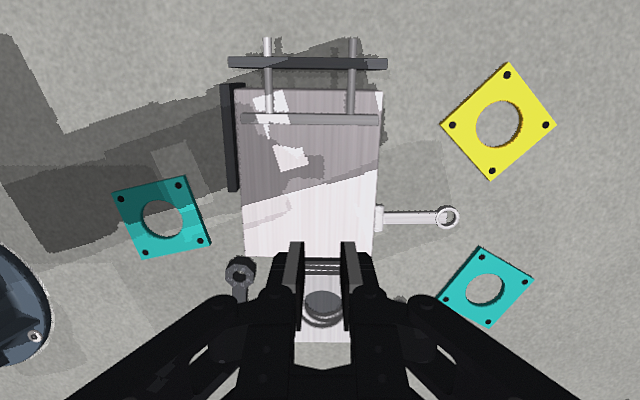

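send_rows --deltas '[{"dx": 0, "dy": 0, "dz": -50, "ax": 0, "ay": 0, "az": 0}, {"dx": 0, "dy": 0, "dz": -100, "ax": 0, "ay": 0, "az": 0}, {"dx": 0, "dy": 0, "dz": -150, "ax": 0, "ay": 0, "az": 0}, {"dx": 0, "dy": 0, "dz": -200, "ax": 0, "ay": 0, "az": 0}, {"dx": 0, "dy": 0, "dz": -230, "ax": 0, "ay": 0, "az": 0}, {"dx": 0, "dy": 0, "dz": -230, "ax": 0, "ay": 0, "az": 0}, {"dx": 0, "dy": 0, "dz": -230, "ax": 0, "ay": 0, "az": 0}]'

```text
time: 4.9
position: [514.4, -148.2, 261.5]
orientation: [-0.7, 0.101, -0.101, 0.7]
force: [0.2, -0.5, 0.2]
opening: 17.3
```

```bash
python3 - <<'E'
from h import *
cap('wrist','w3.png')
E
python3 go.py 528 -102 260 -16.5
```

```text
4.95 [ 514.69 -147.5   261.41] F [-0.97  1.89 -0.65] open 17.341411873700327 delta [ 0.02  1.41 47.4 ] rot [-0.01  0.22  0.  ]
```

View pics/w3.png

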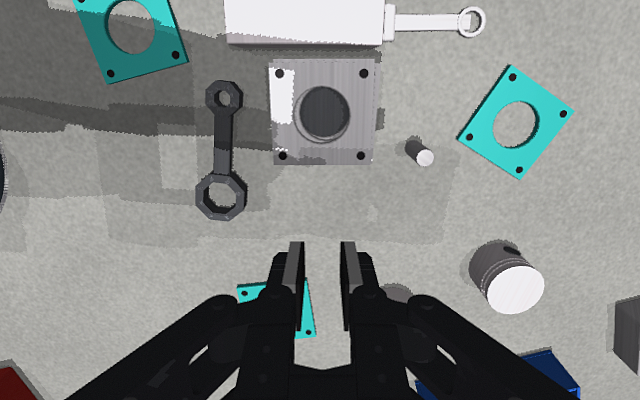

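w2 shows the stop bar's near edge at about row 124 (cols 242–378) and the rail at about (230,140). w3 shows the whole top plate, (268..378, 58..165), with its bore at (322,114). Next I'll measure both.

Run:
```python
from h import *
np.set_printoptions(precision=2,suppress=True)
c=load('w3.png');P=cloud(c);D=c['depth']
m=(P[...,2]>66)&(P[...,2]<74)&(np.hypot(P[...,0]-528,P[...,1]+102)<90)
m[230:]=0
print('plate z',np.median(P[m][:,2]),m.sum())
r=cv2.minAreaRect(P[m][:,:2].astype(np.float32));print(r)
# refined by image edges: pixels on z=70
cs,_=cv2.findContours(m.astype(np.uint8),cv2.RETR_CCOMP,cv2.CHAIN_APPROX_NONE)
for k in cs:
    if len(k)>80:
        q=onz(c,k.reshape(-1,2),70.)[:,:2].astype(np.float32)
        print(len(k),cv2.minAreaRect(q),cv2.fitEllipse(q))
# mid bore: below plate
c2=load('w2.png');P2=cloud(c2)
m=(P2[...,2]>57)&(P2[...,2]<64)&(np.hypot(P2[...,0]-572,P2[...,1]-65)<170);m[240:]=0
print('blk',np.median(P2[m][:,2]),cv2.minAreaRect(P2[m][:,:2].astype(np.float32)))
a=np.radians(-16.5);ex=np.array([np.cos(a),np.sin(a)]);ey=np.array([-np.sin(a),np.cos(a)])
for uv in ((300,110),(320,120),(320,118),(230,140),(237,140),(236,100),(250,64),(242,240)):
    p=P2[uv[1],uv[0]];print(uv,p,'rel stackctr in stand frame',(p[:2]-[528,-102])@ex,(p[:2]-[528,-102])@ey)
# fingers
s=np.linalg.inv(c['W']); 
T=cams.capture('wrist')['T_tool_cam']
h,w=D.shape;u,v=np.meshgrid(np.arange(w),np.arange(h))
Q=(ray(c,np.stack([u.ravel(),v.ravel()],1))*D.reshape(-1,1))@T[:3,:3].T+T[:3,3];Q=Q.reshape(h,w,3)
for row in (243,246,250,260,280,300):
    print(row,[ (int(x),np.round(Q[row,x],0).tolist()) for x in range(262,385,6) if 0<D[row,x]<260])
```

```text
plate z 69.82140992620307 7906
((525.9818115234375, -103.05503845214844), (99.7259750366211, 99.7304916381836), 73.61506652832031)
403 ((526.140869140625, -102.79926300048828), (99.0816879272461, 99.50567626953125), 73.61825561523438) ((526.3057250976562, -102.68151092529297), (116.07676696777344, 117.2339096069336), 157.5321807861328)
163 ((525.9327392578125, -102.6781234741211), (55.35395812988281, 55.335906982421875), 73.60970306396484) ((526.1734619140625, -102.61249542236328), (55.04072189331055, 55.84395980834961), 159.75088500976562)
blk 59.78764562004582 ((562.388427734375, 76.84860229492188), (186.7584991455078, 150.52413940429688), 73.3499984741211)
(300, 110) [570.56 130.05  59.74] rel stackctr in stand frame -25.09708757006846 234.57862866486218
(320, 120) [587.73 116.47  73.14] rel stackctr in stand frame -4.778291706213591 226.44145275494998
(320, 118) [588.31 118.46  74.21] rel stackctr in stand frame -4.782595697334369 228.50968562653443
(230, 140) [495.15 122.44  71.41] rel stackctr in stand frame -95.24486125541023 205.86654198911972
(237, 140) [498.22 119.09  59.01
[... 1274 characters left out ...]
 [-15.0, -35.0, 12.0]), (292, [-12.0, -35.0, 12.0]), (298, [-10.0, -35.0, 12.0]), (304, [-9.0, -11.0, -4.0]), (340, [7.0, -11.0, -4.0]), (346, [8.0, -35.0, 12.0]), (352, [10.0, -34.0, 11.0]), (358, [13.0, -35.0, 12.0]), (364, [16.0, -29.0, 8.0]), (370, [18.0, -29.0, 8.0]), (376, [21.0, -28.0, 7.0])]
300 [(262, [-22.0, -47.0, 12.0]), (268, [-19.0, -48.0, 13.0]), (274, [-17.0, -47.0, 12.0]), (280, [-15.0, -48.0, 13.0]), (286, [-13.0, -48.0, 13.0]), (292, [-11.0, -47.0, 12.0]), (298, [-10.0, -36.0, 4.0]), (346, [8.0, -36.0, 4.0]), (352, [9.0, -47.0, 12.0]), (358, [11.0, -47.0, 12.0]), (364, [13.0, -48.0, 13.0]), (370, [16.0, -46.0, 11.0]), (376, [18.0, -46.0, 11.0]), (382, [20.0, -47.0, 12.0])]
```

Run:
```python
from h import *
np.set_printoptions(precision=2,suppress=True)
a=np.radians(-16.55);ex=np.array([np.cos(a),np.sin(a)]);ey=np.array([-np.sin(a),np.cos(a)]);o=np.array([526.1,-102.7])
for n,lim in (('w1.png',240),('w2.png',240),('w3.png',240)):
    c=load(n);P=cloud(c);S=np.stack([(P[...,:2]-o)@ex,(P[...,:2]-o)@ey],-1)
    for nm,lo,hi,y0,y1,x0,x1 in (('block',58,62,52,270,-110,70),('plate',68,72,-60,55,-60,60),('bar/rail',66,76,100,275,-120,70)):
        m=(P[...,2]>lo)&(P[...,2]<hi)&(S[...,1]>y0)&(S[...,1]<y1)&(S[...,0]>x0)&(S[...,0]<x1);m[lim:]=0
        if m.sum()<100: continue
        q=S[m]
        print(n,nm,m.sum(),'x',np.percentile(q[:,0],[0.2,1,99,99.8]),'y',np.percentile(q[:,1],[.2,1,99,99.8]))
c=load('w2.png');P=cloud(c);S=np.stack([(P[...,:2]-o)@ex,(P[...,:2]-o)@ey],-1)
for u in (252,290,320,365):
    print(u,[(v,np.r_[S[v,u],P[v,u,2]].round(1).tolist()) for v in range(108,132,2)])
for v in (100,150,190):
    print(v,[(u,np.r_[S[v,u],P[v,u,2]].round(1).tolist()) for u in range(216,250,3)])
```

```text
w1.png block 23041 x [-91.22 -89.8   56.5   57.94] y [ 66.96  68.37 210.52 211.41]
w1.png plate 4344 x [-49.49 -48.83  48.76  49.31] y [-28.87 -28.45  49.49  49.92]
w1.png bar/rail 834 x [-101.29 -101.    -90.68  -90.45] y [151.9  151.94 209.59 209.82]
w2.png block 18730 x [-90.91 -89.86  56.52  57.76] y [ 90.18  91.8  254.35 255.56]
w2.png bar/rail 3468 x [-100.8  -100.38   50.45   53.3 ] y [152.76 156.02 273.1  274.69]
w3.png block 6867 x [-90.73 -89.43  56.57  57.86] y [ 66.    66.74 103.83 104.04]
w3.png plate 7782 x [-49.44 -48.83  48.9   49.57] y [-49.87 -49.46  49.34  49.52]
252 [(108, [-72.2, 237.4, 59.3]), (110, [-72.0, 235.6, 60.9]), (112, [-71.0, 234.2, 66.4]), (114, [-69.5, 233.1, 74.1]), (116, [-69.7, 231.2, 73.7]), (118, [-69.9, 229.2, 73.4]), (120, [-69.8, 227.4, 74.3]), (122, [-70.0, 225.4, 73.9]), (124, [-73.2, 221.4, 59.3]), (126, [-73.1, 219.4, 60.0]), (128, [-73.7, 217.1, 58.1]), (130, [-73.6, 215.2, 59.0])]
290 [(108, [-33.8, 237.7, 59.5]), (110, [-33.8, 235.7, 60.1]), (112, [-33.8, 233.7, 59.6]), (114, [-32.6, 233.2, 73.2]), (116, [-32.6, 231.4, 73.9]), (118, [-
[... 1241 characters left out ...]
 [-132.3, 180.6, -1.0]), (219, [-128.1, 181.0, 0.6]), (222, [-124.3, 181.0, 0.7]), (225, [-99.8, 196.7, 71.2]), (228, [-96.7, 196.7, 71.4]), (231, [-93.5, 196.8, 71.8]), (234, [-90.7, 196.6, 70.8]), (237, [-91.1, 193.7, 57.4]), (240, [-87.5, 194.1, 59.2]), (243, [-84.0, 194.4, 60.4]), (246, [-81.1, 194.2, 59.3]), (249, [-77.6, 194.6, 61.0])]
190 [(216, [-136.7, 128.8, 1.0]), (219, [-133.2, 128.3, -0.3]), (222, [-129.6, 128.1, -1.1]), (225, [-125.3, 128.6, 0.3]), (228, [-100.1, 153.8, 71.9]), (231, [-97.2, 153.6, 71.2]), (234, [-93.4, 154.4, 73.4]), (237, [-91.2, 153.1, 69.7]), (240, [-106.0, 128.6, -0.2]), (243, [-87.4, 149.5, 59.2]), (246, [-83.8, 149.9, 60.2]), (249, [-80.7, 149.7, 59.5])]
```

```bash
python3 go.py 560 12 85 -16.5
```

```text
5.0 [ 514.91 -147.02  261.34] F [ 0.18  0.7  -0.24] open 16.744109451743945 delta [ -1.11 176.37 165.25] rot [-0.01  0.28 -0.  ]
```

send_rows --deltas '[{"dx": 0, "dy": 0, "dz": 45, "ax": 0, "ay": 0, "az": 0}, {"dx": 0, "dy": 0, "dz": 90, "ax": 0, "ay": 0, "az": 0}, {"dx": 0, "dy": 20, "dz": 130, "ax": 0, "ay": 0, "az": 0}, {"dx": -1, "dy": 60, "dz": 165, "ax": 0, "ay": 0, "az": 0}, {"dx": -1, "dy": 100, "dz": 165, "ax": 0, "ay": 0, "az": 0}, {"dx": -1, "dy": 140, "dz": 165, "ax": 0, "ay": 0, "az": 0}, {"dx": -1, "dy": 176, "dz": 165, "ax": 0, "ay": 0, "az": 0}, {"dx": -1, "dy": 176, "dz": 165, "ax": 0, "ay": 0, "az": 0}]' --claw 0.376 --newtons 60

```text
time: 5.8
position: [557.4, 12.5, 81.3]
orientation: [0.7, -0.102, 0.096, -0.7]
force: [-0.4, 0.8, 0.0]
opening: 32.2
```

send_rows --deltas '[{"dx": 0, "dy": 5, "dz": 0, "ax": 0, "ay": 0, "az": 0}, {"dx": 0, "dy": 10, "dz": 0, "ax": 0, "ay": 0, "az": 0}, {"dx": 0, "dy": 15, "dz": 0, "ax": 0, "ay": 0, "az": 0}, {"dx": 0, "dy": 17, "dz": 0, "ax": 0, "ay": 0, "az": 0}, {"dx": 0, "dy": 18, "dz": 0, "ax": 0, "ay": 0, "az": 0}, {"dx": 0, "dy": 18, "dz": 0, "ax": 0, "ay": 0, "az": 0}, {"dx": 0, "dy": 18, "dz": 0, "ax": 0, "ay": 0, "az": 0}]'

```text
time: 6.5
position: [560.3, 11.1, 67.5]
orientation: [-0.7, 0.1, -0.1, 0.7]
force: [-0.4, 1.0, -1.0]
opening: 32.1
```

send_rows --deltas '[{"dx": 0, "dy": 2, "dz": 0, "ax": 0, "ay": 0, "az": 0}, {"dx": 0, "dy": 4, "dz": 0, "ax": 0, "ay": 0, "az": 0}, {"dx": 0, "dy": 6, "dz": 0, "ax": 0, "ay": 0, "az": 0}, {"dx": 0, "dy": 7, "dz": 0, "ax": 0, "ay": 0, "az": 0}, {"dx": 0, "dy": 7, "dz": 0, "ax": 0, "ay": 0, "az": 0}]'

```text
time: 7.0
position: [560.0, 11.2, 60.1]
orientation: [0.7, -0.1, 0.1, -0.7]
force: [0.3, -0.6, -0.2]
opening: 32.6
```

send_rows --deltas '[{"dx": 0, "dy": 1, "dz": 0, "ax": 0, "ay": 0, "az": 0}, {"dx": 0, "dy": 2, "dz": 0, "ax": 0, "ay": 0, "az": 0}, {"dx": 0, "dy": 2, "dz": 0, "ax": 0, "ay": 0, "az": 0}]'

```text
time: 7.3
position: [560.3, 11.1, 59.4]
orientation: [0.7, -0.1, 0.1, -0.7]
force: [-5.1, -0.5, 14.6]
opening: 32.0
```

send_rows --deltas '[{"dx": 0, "dy": 0.5, "dz": 0, "ax": 0, "ay": 0, "az": 0}, {"dx": 0, "dy": 1, "dz": 0, "ax": 0, "ay": 0, "az": 0}, {"dx": 0, "dy": 1, "dz": 0, "ax": 0, "ay": 0, "az": 0}]'

```text
time: 7.6
position: [560.3, 11.2, 59.3]
orientation: [0.7, -0.1, 0.1, -0.7]
force: [-10.8, -0.0, 26.2]
opening: 32.1
```

send_rows --deltas '[{"dx": 0, "dy": -10, "dz": 0, "ax": 0, "ay": 0, "az": 0}, {"dx": 0, "dy": -40, "dz": 0, "ax": 0, "ay": 0, "az": 0}, {"dx": 0, "dy": -40, "dz": -40, "ax": 0, "ay": 0, "az": 0}, {"dx": 0, "dy": -40, "dz": -80, "ax": 0, "ay": 0, "az": 0}, {"dx": 0, "dy": -40, "dz": -115, "ax": 0, "ay": 0, "az": 0}, {"dx": 0, "dy": -40, "dz": -118, "ax": 0, "ay": 0, "az": 0}, {"dx": 0, "dy": -40, "dz": -118, "ax": 0, "ay": 0, "az": 0}, {"dx": 0, "dy": -40, "dz": -118, "ax": 0, "ay": 0, "az": 0}]' --claw 0.28 --newtons 20

```text
time: 8.4
position: [527.4, -101.5, 97.3]
orientation: [-0.7, 0.1, -0.1, 0.7]
force: [0.4, -0.4, -0.2]
opening: 24.1
```

```bash
python3 go.py 526.1 -102.7 65 -16.5
python3 - <<'E'
from h import *
cap('wrist','w4.png')
E
```

```text
8.4 [ 527.4  -101.5    97.33] F [ 0.38 -0.36 -0.16] open 24.134149594599442 delta [-0.91 32.33 -1.52] rot [-0.01  0.29  0.  ]
```

View pics/w4.png

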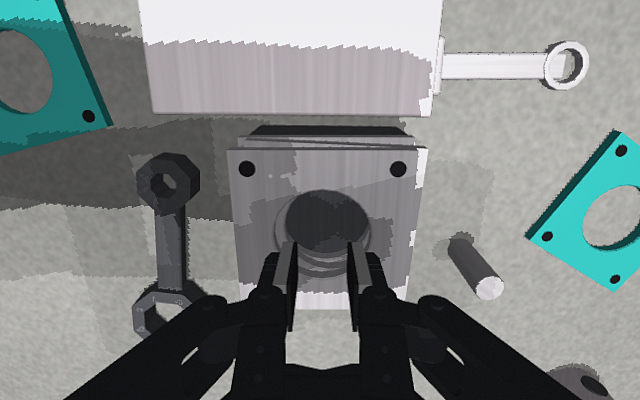

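The view shows the fingers centred on the bore (cols 275–370, finger midline about 323). Going in.

send_rows --deltas '[{"dx": -1, "dy": 8, "dz": -1.5, "ax": 0, "ay": 0.2, "az": 0}, {"dx": -1, "dy": 16, "dz": -1.5, "ax": 0, "ay": 0.2, "az": 0}, {"dx": -1, "dy": 22, "dz": -1.5, "ax": 0, "ay": 0.2, "az": 0}, {"dx": -1, "dy": 25, "dz": -1.5, "ax": 0, "ay": 0.2, "az": 0}, {"dx": -1, "dy": 27, "dz": -1.5, "ax": 0, "ay": 0.2, "az": 0}, {"dx": -1, "dy": 27, "dz": -1.5, "ax": 0, "ay": 0.2, "az": 0}]'

```text
time: 9.05
position: [525.7, -103.3, 70.0]
orientation: [-0.7, 0.101, -0.101, 0.7]
force: [0.4, -0.8, -0.3]
opening: 23.9
```

send_rows --deltas '[{"dx": 0, "dy": 2, "dz": 0, "ax": 0, "ay": 0, "az": 0}, {"dx": 0, "dy": 4, "dz": 0, "ax": 0, "ay": 0, "az": 0}, {"dx": 0, "dy": 4.5, "dz": 0, "ax": 0, "ay": 0, "az": 0}, {"dx": 0, "dy": 4.5, "dz": 0, "ax": 0, "ay": 0, "az": 0}]'

```text
time: 9.45
position: [525.7, -103.3, 65.8]
orientation: [0.7, -0.101, 0.101, -0.7]
force: [0.4, -0.2, 0.3]
opening: 24.1
```

```bash
python3 go.py 526.1 -102.7 65 -16.5
```

```text
9.45 [ 525.75 -103.29   65.76] F [ 0.44 -0.19  0.29] open 24.070972316490103 delta [0.17 0.76 0.66] rot [ 0.    0.07 -0.  ]
```

send_rows --deltas '[{"dx": 0, "dy": 0.7, "dz": 0, "ax": 0, "ay": 0, "az": 0}, {"dx": 0, "dy": 0.7, "dz": 0, "ax": 0, "ay": 0, "az": 0}, {"dx": 0, "dy": 0.7, "dz": 0, "ax": 0, "ay": 0, "az": 0}]' --claw 0.376

```text
time: 9.75
position: [525.8, -103.3, 65.1]
orientation: [0.7, -0.101, 0.101, -0.7]
force: [0.1, -0.0, -0.2]
opening: 32.0
```

send_rows --deltas '[{"dx": 0, "dy": 0, "dz": 2, "ax": 0, "ay": 0, "az": 0}, {"dx": 0, "dy": 0, "dz": 4, "ax": 0, "ay": 0, "az": 0}, {"dx": 0, "dy": 0, "dz": 7, "ax": 0, "ay": 0, "az": 0}, {"dx": 0, "dy": 0, "dz": 10, "ax": 0, "ay": 0, "az": 0}]'

```text
time: 10.15
position: [528.8, -93.6, 65.1]
orientation: [0.7, -0.101, 0.101, -0.7]
force: [-0.2, -2.4, -0.2]
opening: 32.1
```

```bash
python3 go.py 526.1 -102.7 65 -16.5;python3 - <<'E'
from h import *
cap('wrist','w5.png')
E
```

```text
10.15 [528.77 -93.64  65.14] F [-0.19 -2.45 -0.25] open 32.112642807787644 delta [-0.    0.14 -9.45] rot [0.02 0.08 0.01]
```

View pics/w5.png

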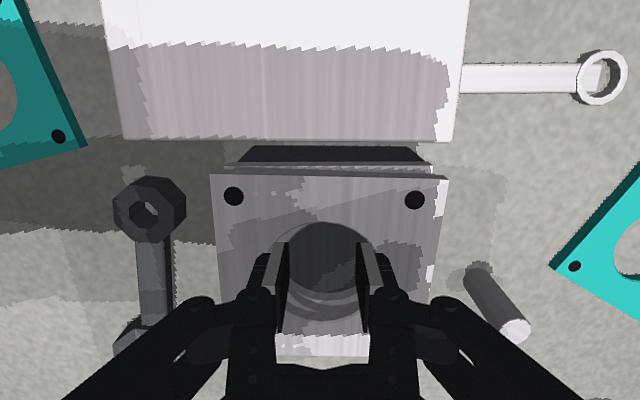

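The plate slides at about 2.4 N. Its front edge is now at row 175 and nearing the block, with the mid plate's edge just visible behind it at row 168. Continuing.

send_rows --deltas '[{"dx": 0, "dy": 0, "dz": 5, "ax": 0, "ay": 0, "az": 0}, {"dx": 0, "dy": 0, "dz": 10, "ax": 0, "ay": 0, "az": 0}, {"dx": 0, "dy": 0, "dz": 15, "ax": 0, "ay": 0, "az": 0}, {"dx": 0, "dy": 0, "dz": 20, "ax": 0, "ay": 0, "az": 0}, {"dx": 0, "dy": 0, "dz": 25, "ax": 0, "ay": 0, "az": 0}, {"dx": 0, "dy": 0, "dz": 30, "ax": 0, "ay": 0, "az": 0}, {"dx": 0, "dy": 0, "dz": 35, "ax": 0, "ay": 0, "az": 0}]'

```text
time: 10.9
position: [538.6, -59.7, 65.1]
orientation: [-0.7, 0.101, -0.101, 0.7]
force: [-0.8, -2.0, 0.2]
opening: 32.6
```

```bash
python3 go.py 526.1 -102.7 65 -16.5;python3 - <<'E'
from h import *
cap('wrist','w6.png')
E
```

```text
10.9 [538.64 -59.69  65.08] F [-0.81 -1.98  0.18] open 32.625117741799244 delta [  0.14   0.08 -44.8 ] rot [-0.    0.07 -0.  ]
```

View pics/w6.png

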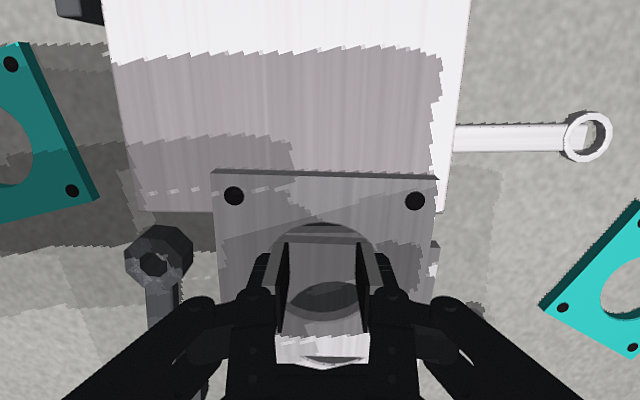

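The plate's front edge is now over the block, it's yawed square to the block, and the mid plate looks unmoved.

send_rows --deltas '[{"dx": 0, "dy": 0, "dz": 4, "ax": 0, "ay": 0, "az": 0}, {"dx": 0, "dy": 0, "dz": 8, "ax": 0, "ay": 0, "az": 0}, {"dx": 0, "dy": 0, "dz": 12, "ax": 0, "ay": 0, "az": 0}, {"dx": 0, "dy": 0, "dz": 16, "ax": 0, "ay": 0, "az": 0}, {"dx": 0, "dy": 0, "dz": 20, "ax": 0, "ay": 0, "az": 0}, {"dx": 0, "dy": 0, "dz": 24, "ax": 0, "ay": 0, "az": 0}, {"dx": 0, "dy": 0, "dz": 28, "ax": 0, "ay": 0, "az": 0}, {"dx": 0, "dy": 0, "dz": 32, "ax": 0, "ay": 0, "az": 0}]'

```text
time: 11.75
position: [547.6, -29.1, 65.1]
orientation: [0.7, -0.101, 0.101, -0.7]
force: [-0.7, -2.0, -2.1]
opening: 32.4
```

send_rows --deltas '[{"dx": 0, "dy": 0, "dz": 3, "ax": 0, "ay": 0, "az": 0}, {"dx": 0, "dy": 0, "dz": 6, "ax": 0, "ay": 0, "az": 0}, {"dx": 0, "dy": 0, "dz": 9, "ax": 0, "ay": 0, "az": 0}, {"dx": 0, "dy": 0, "dz": 12, "ax": 0, "ay": 0, "az": 0}, {"dx": 0, "dy": 0, "dz": 15, "ax": 0, "ay": 0, "az": 0}, {"dx": 0, "dy": 0, "dz": 18, "ax": 0, "ay": 0, "az": 0}, {"dx": 0, "dy": 0, "dz": 21, "ax": 0, "ay": 0, "az": 0}, {"dx": 0, "dy": 0, "dz": 24, "ax": 0, "ay": 0, "az": 0}]'

```text
time: 12.55
position: [554.5, -6.2, 65.1]
orientation: [0.7, -0.101, 0.101, -0.7]
force: [-1.7, -2.4, 0.4]
opening: 32.0
```

```bash
python3 go.py 526.1 -102.7 65 -16.5;python3 - <<'E'
from h import *
cap('wrist','w7.png')
E
```

```text
12.55 [554.47  -6.22  65.14] F [-1.69 -2.44  0.43] open 32.04814942561472 delta [   0.07    0.15 -100.56] rot [0.   0.07 0.01]
```

View pics/w7.png

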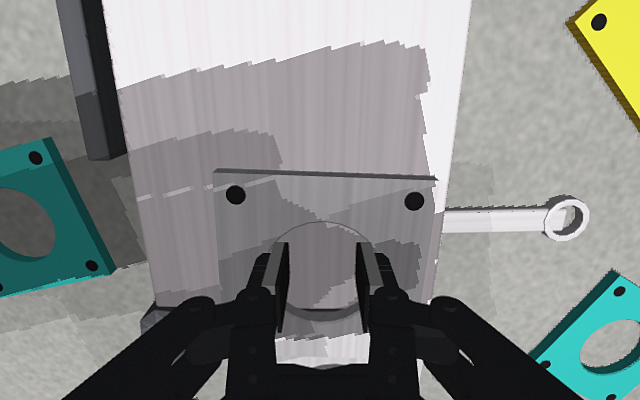

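Still clear of the rail (left of col 130). Continuing past the drop, then lowering to keep engagement.

send_rows --deltas '[{"dx": 0, "dy": 0, "dz": 3, "ax": 0, "ay": 0, "az": 0}, {"dx": 0, "dy": 0, "dz": 6, "ax": 0, "ay": 0, "az": 0}, {"dx": 0, "dy": 0, "dz": 9, "ax": 0, "ay": 0, "az": 0}, {"dx": 0, "dy": 0, "dz": 12, "ax": 0, "ay": 0, "az": 0}, {"dx": 0, "dy": 0, "dz": 15, "ax": 0, "ay": 0, "az": 0}, {"dx": 0, "dy": 0.7, "dz": 18, "ax": 0, "ay": 0, "az": 0}, {"dx": 0, "dy": 1.4, "dz": 21, "ax": 0, "ay": 0, "az": 0}, {"dx": 0, "dy": 2, "dz": 24, "ax": 0, "ay": 0, "az": 0}]'

```text
time: 13.4
position: [561.7, 16.0, 64.0]
orientation: [0.7, -0.1, 0.101, -0.7]
force: [-2.5, -6.7, 6.7]
opening: 32.0
```

```bash
python3 go.py 526.1 -102.7 65 -16.5;python3 - <<'E'
from h import *
cap('wrist','w8.png')
np.set_printoptions(precision=1,suppress=True)
a=np.radians(-16.55);ex=np.array([np.cos(a),np.sin(a)]);ey=np.array([-np.sin(a),np.cos(a)]);o=np.array([526.1,-102.7])
c=load('w8.png');P=cloud(c);S=np.stack([(P[...,:2]-o)@ex,(P[...,:2]-o)@ey],-1)
for u in (230,290,350,410):
    k=[v for v in range(120,240) if abs(P[v,u,2]-68)<2.5];print(u,k[:1],np.r_[S[k[0],u],P[k[0],u,2]])
m=(P[...,2]>66)&(P[...,2]<71)&(S[...,1]>60);m[240:]=0
for n in (1,):
  q=S[m&(S[...,0]>-60)&(S[...,0]<60)];print(len(q),np.percentile(q[:,0],[.5,99.5]),np.percentile(q[:,1],[.5,99.5]),np.median(P[m][:,2]))
E
```

```text
13.4 [561.75  16.04  64.  ] F [-2.52 -6.73  6.69] open 31.978145966955925 delta [  -0.64   -0.9  -123.98] rot [0.05 0.08 0.09]
230 [175] [-41.1 167.4  66.2]
290 [177] [-14.8 166.4  65.7]
350 [180] [ 11.6 165.4  66.9]
410 [182] [ 38.3 164.3  66.1]
13215 [-51.5  49.9] [136.8 234.9] 67.9332825894204
```

View pics/w8.png

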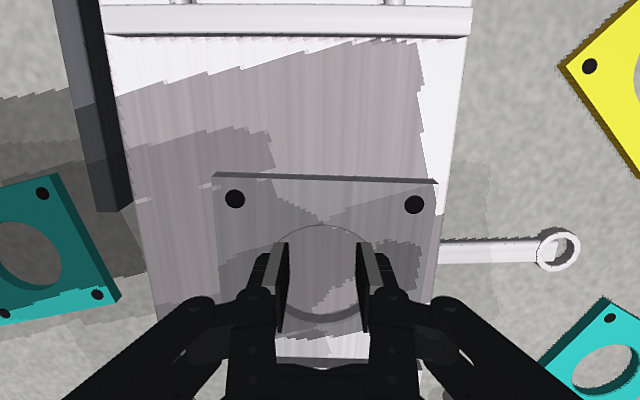

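The plate is flat on the block (top at 67.9), yawed about 2° and well clear of the rail. The 6.7 N vertical force is pad friction from lowering while pushing. I'll relieve it by backing off, lowering, then re-engaging.

send_rows --deltas '[{"dx": 0, "dy": -0.5, "dz": -2, "ax": 0, "ay": 0, "az": 0}, {"dx": 0, "dy": -0.5, "dz": -4, "ax": 0, "ay": 0, "az": 0}, {"dx": 0, "dy": 0, "dz": -4, "ax": 0, "ay": 0, "az": 0}, {"dx": 0, "dy": 0.2, "dz": -4, "ax": 0, "ay": 0, "az": 0}]'

```text
time: 13.85
position: [559.8, 12.9, 62.7]
orientation: [-0.7, 0.101, -0.101, 0.7]
force: [0.5, -0.2, -0.3]
opening: 32.1
```

```bash
python3 go.py 526.1 -102.7 65 -16.5
```

```text
13.85 [559.85  12.88  62.66] F [ 0.51 -0.16 -0.33] open 32.14124088123495 delta [   0.33   -2.35 -120.4 ] rot [-0.    0.06 -0.03]
```

send_rows --deltas '[{"dx": 0, "dy": 0, "dz": 3, "ax": 0, "ay": 0, "az": 0}, {"dx": 0, "dy": 0, "dz": 8, "ax": 0, "ay": 0, "az": 0}, {"dx": 0, "dy": 0, "dz": 13, "ax": 0, "ay": 0, "az": 0}, {"dx": 0, "dy": 0, "dz": 18, "ax": 0, "ay": 0, "az": 0}, {"dx": 0, "dy": 0, "dz": 23, "ax": 0, "ay": 0, "az": 0}, {"dx": 0, "dy": 0, "dz": 28, "ax": 0, "ay": 0, "az": 0}, {"dx": 0, "dy": 0, "dz": 33, "ax": 0, "ay": 0, "az": 0}, {"dx": 0, "dy": 0, "dz": 38, "ax": 0, "ay": 0, "az": 0}]'

```text
time: 14.65
position: [570.9, 49.7, 62.9]
orientation: [-0.7, 0.101, -0.101, 0.7]
force: [-0.9, -2.2, -0.9]
opening: 32.1
```

```bash
cat > m.py <<'E'
import sys
from h import *
n=sys.argv[1]
cap('wrist',n)
np.set_printoptions(precision=1,suppress=True)
a=np.radians(-16.55);ex=np.array([np.cos(a),np.sin(a)]);ey=np.array([-np.sin(a),np.cos(a)]);o=np.array([526.1,-102.7])
c=load(n);P=cloud(c);S=np.stack([(P[...,:2]-o)@ex,(P[...,:2]-o)@ey],-1)
for u in (230,260,290,320,350,380,410):
    k=[v for v in range(120,240) if abs(P[v,u,2]-68)<1.5];b=[v for v in range(60,240) if abs(P[v,u,2]-74)<1.5]
    if k: print(u,k[:1],np.r_[S[k[0],u],P[k[0],u,2]],'bar', (S[b[-1],u] if b else ''))
E
python3 go.py 526.1 -102.7 65 -16.5; python3 m.py w9.png
```

```text
14.65 [570.85  49.67  62.85] F [-0.92 -2.21 -0.93] open 32.08965027981337 delta [   0.16   -2.15 -158.8 ] rot [-0.    0.07 -0.  ]
230 [170] [-41.1 205.1  67.3] bar [-37.9 224.4]
260 [173] [-28.2 203.9  67.7] bar [-26.1 224. ]
290 [174] [-15.2 203.8  68.7] bar [-14.2 224. ]
320 [175] [ -2.4 202.7  66.6] bar [ -2.3 224.3]
350 [177] [ 10.5 202.4  68.4] bar [  9.5 224.2]
380 [178] [ 23.7 201.5  67. ] bar [ 21.2 223.9]
410 [179] [ 36.8 201.1  66.9] bar [ 33.3 223.8]
```

View pics/w9.png

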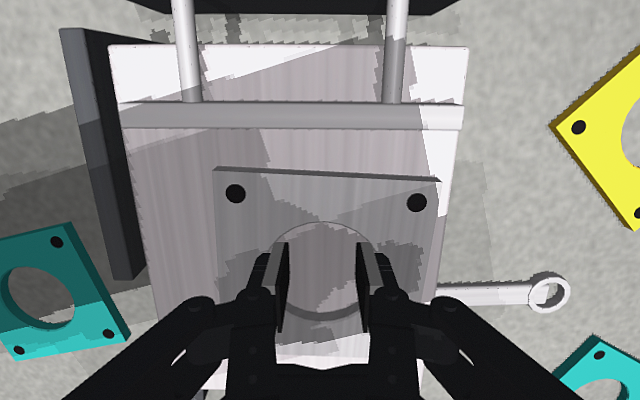

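send_rows --deltas '[{"dx": 0, "dy": 0, "dz": 3, "ax": 0, "ay": 0, "az": 0}, {"dx": 0, "dy": 0, "dz": 6, "ax": 0, "ay": 0, "az": 0}, {"dx": 0, "dy": 0, "dz": 9, "ax": 0, "ay": 0, "az": 0}, {"dx": 0, "dy": 0, "dz": 12, "ax": 0, "ay": 0, "az": 0}, {"dx": 0, "dy": 0, "dz": 14, "ax": 0, "ay": 0, "az": 0}, {"dx": 0, "dy": 0, "dz": 15, "ax": 0, "ay": 0, "az": 0}, {"dx": 0, "dy": 0, "dz": 16, "ax": 0, "ay": 0, "az": 0}]'

```text
time: 15.4
position: [575.3, 64.6, 62.9]
orientation: [0.7, -0.101, 0.101, -0.7]
force: [-1.0, -2.1, -0.2]
opening: 32.2
```

send_rows --deltas '[{"dx": 0, "dy": 0, "dz": 0.5, "ax": 0, "ay": 0, "az": 0}, {"dx": 0, "dy": 0, "dz": 1, "ax": 0, "ay": 0, "az": 0}, {"dx": 0, "dy": 0, "dz": 1, "ax": 0, "ay": 0, "az": 0}]'

```text
time: 15.7
position: [575.6, 65.5, 62.9]
orientation: [-0.7, 0.101, -0.101, 0.7]
force: [-0.3, -1.4, -0.9]
opening: 31.9
```

send_rows --deltas '[{"dx": 0, "dy": 0, "dz": 0.5, "ax": 0, "ay": 0, "az": 0}, {"dx": 0, "dy": 0, "dz": 1, "ax": 0, "ay": 0, "az": 0}]'

```text
time: 15.9
position: [575.9, 66.5, 62.9]
orientation: [0.7, -0.101, 0.101, -0.7]
force: [-0.9, -1.9, -0.9]
opening: 32.1
```

send_rows --deltas '[{"dx": 0, "dy": 0, "dz": 0.5, "ax": 0, "ay": 0, "az": 0}, {"dx": 0, "dy": 0, "dz": 1, "ax": 0, "ay": 0, "az": 0}]'

```text
time: 16.1
position: [576.2, 67.5, 62.9]
orientation: [0.7, -0.101, 0.101, -0.7]
force: [-0.9, -1.8, -0.7]
opening: 31.9
```

send_rows --deltas '[{"dx": 0, "dy": 0, "dz": 0.5, "ax": 0, "ay": 0, "az": 0}, {"dx": 0, "dy": 0, "dz": 1, "ax": 0, "ay": 0, "az": 0}]'

```text
time: 16.3
position: [576.4, 68.2, 62.9]
orientation: [0.7, -0.101, 0.101, -0.7]
force: [-0.8, -4.8, 0.0]
opening: 32.2
```

send_rows --deltas '[{"dx": 0, "dy": 0, "dz": 0.5, "ax": 0, "ay": 0, "az": 0}, {"dx": 0, "dy": 0, "dz": 0.5, "ax": 0, "ay": 0, "az": 0}]'

```text
time: 16.5
position: [576.7, 68.6, 62.9]
orientation: [0.7, -0.101, 0.101, -0.7]
force: [-0.4, -4.1, -0.2]
opening: 32.3
```

send_rows --deltas '[{"dx": 0, "dy": 0, "dz": 0.5, "ax": 0, "ay": 0, "az": 0}, {"dx": 0, "dy": 0, "dz": 0.5, "ax": 0, "ay": 0, "az": 0}]'

```text
time: 16.7
position: [576.8, 68.9, 62.9]
orientation: [0.7, -0.101, 0.101, -0.7]
force: [-0.5, -5.7, -1.1]
opening: 32.0
```

send_rows --deltas '[{"dx": 0, "dy": 0, "dz": 0.5, "ax": 0, "ay": 0, "az": 0}, {"dx": 0, "dy": 0, "dz": 0.5, "ax": 0, "ay": 0, "az": 0}]'

```text
time: 16.9
position: [577.0, 69.1, 62.9]
orientation: [0.7, -0.101, 0.101, -0.699]
force: [-0.2, -8.0, -1.5]
opening: 32.2
```

send_rows --deltas '[{"dx": 0, "dy": 0, "dz": 0.5, "ax": 0, "ay": 0, "az": 0}, {"dx": 0, "dy": 0, "dz": 0.5, "ax": 0, "ay": 0, "az": 0}]'

```text
time: 17.1
position: [577.3, 69.5, 63.0]
orientation: [0.7, -0.101, 0.101, -0.699]
force: [1.2, -8.9, -0.2]
opening: 31.9
```

```bash
python3 go.py 526.1 -102.7 65 -16.5; python3 m.py w10.png
```

```text
17.1 [577.34  69.46  63.02] F [ 1.19 -8.89 -0.21] open 31.883426102010677 delta [  -0.53   -1.79 -179.62] rot [0.06 0.1  0.06]
230 [152] [-40.1 233.7  66.5] bar [-39.2 224.1]
260 [152] [-27.3 233.7  66.7] bar [-26.6 224.3]
290 [179] [-14.8 222.   67.6] bar [-14.2 224.2]
320 [152] [ -1.8 233.7  66.7] bar [ -1.8 223.7]
350 [153] [ 10.8 233.5  67.5] bar [ 10.7 223.8]
380 [120] [ 22.4 247.5  69.2] bar [ 23.2 223.6]
410 [153] [ 36.4 233.4  66.8] bar [ 35.3 224.2]
```

View pics/w10.png

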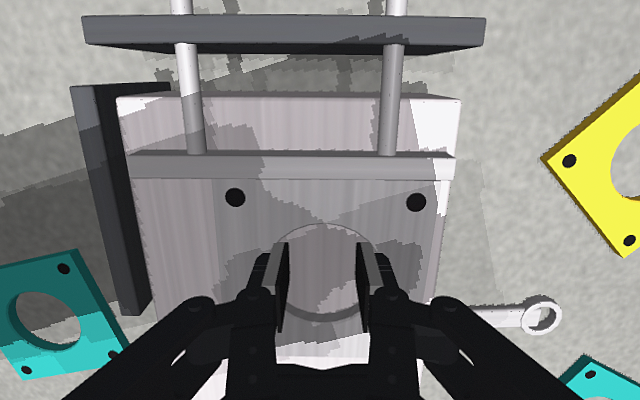

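```bash
cat > dots.py <<'E'
import sys
from h import *
np.set_printoptions(precision=2,suppress=True)
a=np.radians(-16.55);ex=np.array([np.cos(a),np.sin(a)]);ey=np.array([-np.sin(a),np.cos(a)]);o=np.array([526.1,-102.7])
def dots(n,z=68.):
    c=load(n);g=cv2.cvtColor(c['pixels'],cv2.COLOR_BGR2GRAY);r=[]
    for (u,v) in ((235,197),(416,203)):
        w=g[v-16:v+16,u-16:u+16];k=(w<60).astype(np.uint8)
        nn,l,st,ce=cv2.connectedComponentsWithStats(k)
        i=1+np.argmin([np.hypot(*(ce[j]-16))+(1000 if st[j,4]<60 else 0) for j in range(1,nn)]);r.append(ce[i]+[u-16,v-16])
    p=onz(c,np.array(r),z)[:,:2];S=np.c_[(p-o)@ex,(p-o)@ey];d=S[1]-S[0]
    print(n,np.array(r).ravel(),S.ravel(),np.hypot(*d),'yaw',-16.55+np.degrees(np.arctan2(d[1],d[0])))
for n in sys.argv[1:]: dots(n,70. if n in('w5.png','w6.png') else 68.)
E
python3 dots.py w5.png w6.png w7.png w8.png w9.png w10.png
python3 - <<'E'
from h import *
# bar top front edge yaw via pixels z=74 in w9, w10
a=np.radians(-16.55);ex=np.array([np.cos(a),np.sin(a)]);ey=np.array([-np.sin(a),np.cos(a)]);o=np.array([526.1,-102.7])
for n in ('w8.png','w9.png','w10.png'):
    c=load(n);P=cloud(c);S=np.stack([(P[...,:2]-o)@ex,(P[...,:2]-o)@ey],-1)
    m=(abs(P[...,2]-74)<1.5)&(S[...,1]>215)&(S[...,1]<240)&(S[...,0]>-80)&(S[...,0]<48);q=S[m].astype(np.float32)
    e=[];
    for u in range(145,440,5):
        v=np.where(m[:,u])[0]
        if len(v): p=onz(c,[[u,v.max()+.5]],74.)[0,:2];e.append([(p-o)@ex,(p-o)@ey])
    e=np.array(e)
    if len(e)>5:
        k=np.polyfit(e[:,0],e[:,1],1);print(n,len(e),'yaw',-16.55+np.degrees(np.arctan(k[0])),k[1])
    # rail face: right-most pixel z 72
    e=[]
    for v in range(60,260,5):
        uu=np.where((abs(P[v,:,2]-72)<1.5)&(S[v,:,0]<-85)&(S[v,:,0]>-105)&(S[v,:,1]>140)&(S[v,:,1]<265))[0]
        if len(uu): p=onz(c,[[uu.max()+.5,v]],72.)[0,:2];e.append([(p-o)@ex,(p-o)@ey])
    e=np.array(e)
    if len(e)>5:
        k=np.polyfit(e[:,1],e[:,0],1);print(n,'rail',len(e),'yaw',-16.55-np.degrees(np.arctan(k[0])),np.polyval(k,174))
E
```

```text
w5.png [233.24 195.73 414.25 199.52] [-40.13  44.16  39.81  42.49] 79.95807852420144 yaw -17.746020525443075
w6.png [233.49 195.39 414.53 200.51] [-40.2   79.68  39.75  77.38] 79.98338181866025 yaw -18.199990383253475
w7.png [235.2  194.59 413.91 200.7 ] [-40.04 135.08  40.05 132.26] 80.13289731057955 yaw -18.563875409844464
w8.png [234.59 198.51 413.85 204.28] [-39.51 157.08  40.47 154.4 ] 80.02248240124273 yaw -18.472680102839096
w9.png [235.17 193.21 416.38 202.18] [-39.58 194.79  40.31 190.68] 79.9960310065368 yaw -19.492894026842595
w10.png [234.77 196.97 415.77 201.86] [-39.37 213.81  40.64 211.6 ] 80.04273814504853 yaw -18.129547301331897
w8.png 59 yaw -16.985458029051234 223.4375428649932
w8.png rail 31 yaw -17.106432230127233 -90.34971452908388
w9.png 59 yaw -16.797417999003702 223.87166155703312
w9.png rail 40 yaw -16.955882034914037 -90.40421359998422
w10.png 59 yaw -16.940188108109172 224.00674592462795
w10.png rail 35 yaw -17.173397965743106 -90.57646029860466
```

Block yaw reads −16.95° and the plate is at −18.1°, so only its left corner is on the stop; pad friction resists squaring. I'll turn the tool slightly with it.

send_rows --deltas '[{"dx": 0, "dy": 0, "dz": 0, "ax": 0, "ay": -0.5, "az": 0}, {"dx": 0, "dy": 0, "dz": 0, "ax": 0, "ay": -1, "az": 0}, {"dx": 0, "dy": 0, "dz": 0, "ax": 0, "ay": -1.2, "az": 0}]'

```text
time: 17.45
position: [577.5, 69.6, 63.0]
orientation: [0.701, -0.093, 0.094, -0.701]
force: [0.9, -7.7, -0.4]
opening: 32.2
```

```bash
python3 go.py 526.1 -102.7 65 -16.95; python3 m.py w11.png >/dev/null; python3 dots.py w11.png
```

```text
17.45 [577.52  69.59  63.05] F [ 0.95 -7.74 -0.4 ] open 32.19691728959013 delta [  -4.42   -1.85 -179.75] rot [0.03 1.74 0.08]
w11.png [235.99 195.57 416.64 203.95] [-39.35 213.83  40.64 211.63] 80.02039198333621 yaw -18.12147796320827
```

send_rows --deltas '[{"dx": 0, "dy": 0, "dz": 0, "ax": 0, "ay": -1, "az": 0}, {"dx": 0, "dy": 0, "dz": 0.2, "ax": 0, "ay": -2, "az": 0}, {"dx": 0, "dy": 0, "dz": 0.3, "ax": 0, "ay": -3, "az": 0}, {"dx": 0, "dy": 0, "dz": 0.3, "ax": 0, "ay": -3, "az": 0}]'

```text
time: 17.9
position: [577.5, 70.5, 63.1]
orientation: [-0.703, 0.075, -0.075, 0.703]
force: [2.2, -3.6, -0.4]
opening: 31.8
```

```bash
python3 go.py 526.1 -102.7 65 -16.95; python3 m.py w12.png >/dev/null; python3 dots.py w12.png
```

```text
17.9 [577.48  70.53  63.08] F [ 2.25 -3.56 -0.41] open 31.76082833439614 delta [ -13.64   -1.96 -180.18] rot [-0.01  4.76  0.06]
w12.png [237.97 192.99 418.01 206.77] [-40.5  213.88  39.49 213.35] 79.98750624299426 yaw -16.931761838273243
```

View pics/w12.png

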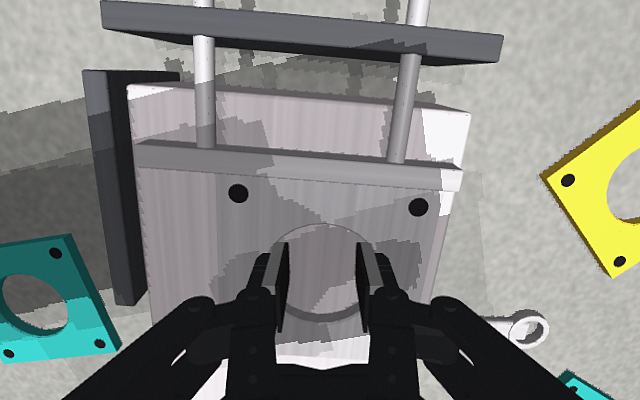

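The plate is now square with the stop (−16.93° against −16.95°). Next, a light steady press.

send_rows --deltas '[{"dx": 0, "dy": 0, "dz": 0.3, "ax": 0, "ay": 0, "az": 0}, {"dx": 0, "dy": 0, "dz": 0.6, "ax": 0, "ay": 0, "az": 0}, {"dx": 0, "dy": 0, "dz": 0.6, "ax": 0, "ay": 0, "az": 0}]'

```text
time: 18.25
position: [577.5, 70.8, 63.0]
orientation: [0.703, -0.075, 0.076, -0.703]
force: [1.6, -7.5, -0.0]
opening: 31.8
```

```bash
python3 go.py 526.1 -102.7 65 -16.95; python3 m.py w13.png >/dev/null; python3 dots.py w13.png
```

```text
18.25 [577.52  70.76  63.05] F [ 1.62 -7.46 -0.04] open 31.84114839681243 delta [ -13.53   -1.89 -180.41] rot [0.02 4.73 0.05]
w13.png [237.93 193.61 417.97 207.33] [-40.51 213.86  39.49 213.3 ] 80.00209206981695 yaw -16.946635450911735
```

send_rows --deltas '[{"dx": 0, "dy": 0, "dz": 0.3, "ax": 0, "ay": 0, "az": 0}, {"dx": 0, "dy": 0, "dz": 0.3, "ax": 0, "ay": 0, "az": 0}, {"dx": 0, "dy": 0, "dz": 0.3, "ax": 0, "ay": 0, "az": 0}, {"dx": 0, "dy": 0, "dz": 0.3, "ax": 0, "ay": 0, "az": 0}, {"dx": 0, "dy": 0, "dz": 0.3, "ax": 0, "ay": 0, "az": 0}]'

```text
time: 18.8
position: [577.5, 70.8, 63.0]
orientation: [0.703, -0.075, 0.075, -0.703]
force: [1.0, -9.0, -1.0]
opening: 32.2
```

Pressed at about 9 N on the stop. Next I'll push across towards −x, holding the y pressure. In tool axes, 10 mm along the block's −x is dx −9.97, dz +0.83.

send_rows --deltas '[{"dx": -1, "dy": 0, "dz": 0, "ax": 0, "ay": 0, "az": 0}, {"dx": -2, "dy": 0, "dz": 0.1, "ax": 0, "ay": 0, "az": 0}, {"dx": -3, "dy": 0, "dz": 0.2, "ax": 0, "ay": 0, "az": 0}, {"dx": -4, "dy": 0, "dz": 0.3, "ax": 0, "ay": 0, "az": 0}]'

```text
time: 19.2
position: [574.2, 71.9, 63.1]
orientation: [0.703, -0.075, 0.076, -0.703]
force: [4.2, -10.0, -1.3]
opening: 32.1
```

```bash
cat > f.py <<'E'
from h import *
np.set_printoptions(precision=2,suppress=True)
a=np.radians(-16.95);ex=np.array([np.cos(a),np.sin(a)]);ey=np.array([-np.sin(a),np.cos(a)]);o=np.array([526.1,-102.7])
s=monitor.observe();f=s['force'][:2];p=s['position'][:2]-o
print(s['time'],'block frame F',f@ex,f@ey,s['force'][2],'pos',p@ex,p@ey,s['position'][2],s['opening'])
E
python3 f.py; python3 m.py w14.png >/dev/null; python3 dots.py w14.png
```

```text
19.2 block frame F 6.89392911482621 -8.34661765117749 -1.307223399865173 pos -4.9190314127479216 181.07404547564553 63.124578134920064 32.06714308577365
w14.png [238.45 193.94 418.37 207.53] [-43.84 213.89  36.19 213.37] 80.02547313923229 yaw -16.9277098641994
```

send_rows --deltas '[{"dx": -2, "dy": 0, "dz": 0.15, "ax": 0, "ay": 0, "az": 0}, {"dx": -4, "dy": 0, "dz": 0.3, "ax": 0, "ay": 0, "az": 0}, {"dx": -6, "dy": 0, "dz": 0.45, "ax": 0, "ay": 0, "az": 0}, {"dx": -8, "dy": 0, "dz": 0.6, "ax": 0, "ay": 0, "az": 0}, {"dx": -10, "dy": 0, "dz": 0.8, "ax": 0, "ay": 0, "az": 0}]'

```text
time: 19.75
position: [564.5, 74.9, 63.1]
orientation: [0.703, -0.075, 0.076, -0.703]
force: [5.0, -9.4, -2.1]
opening: 32.1
```

```bash
python3 f.py; python3 m.py w15.png >/dev/null; python3 dots.py w15.png
```

```text
19.75 block frame F 7.528888929961015 -7.5505371524599685 -2.099188378137003 pos -15.004480730968986 181.10654058815555 63.13944939714947 32.069258390223126
w15.png [238.48 193.96 418.46 207.6 ] [-53.92 213.98  26.15 213.44] 80.06937113524829 yaw -16.938877323935795
```

send_rows --deltas '[{"dx": -2, "dy": 0, "dz": 0.15, "ax": 0, "ay": 0, "az": 0}, {"dx": -4, "dy": 0, "dz": 0.3, "ax": 0, "ay": 0, "az": 0}, {"dx": -6, "dy": 0, "dz": 0.5, "ax": 0, "ay": 0, "az": 0}, {"dx": -8, "dy": 0, "dz": 0.7, "ax": 0, "ay": 0, "az": 0}, {"dx": -10, "dy": 0, "dz": 0.85, "ax": 0, "ay": 0, "az": 0}, {"dx": -12, "dy": 0, "dz": 1, "ax": 0, "ay": 0, "az": 0}, {"dx": -14, "dy": 0, "dz": 1.2, "ax": 0, "ay": 0, "az": 0}, {"dx": -16, "dy": 0, "dz": 1.35, "ax": 0, "ay": 0, "az": 0}]'

```text
time: 20.6
position: [549.2, 79.6, 63.1]
orientation: [0.703, -0.075, 0.076, -0.703]
force: [4.3, -10.0, -1.4]
opening: 32.1
```

send_rows --deltas '[{"dx": -2, "dy": 0, "dz": 0.15, "ax": 0, "ay": 0, "az": 0}, {"dx": -4, "dy": 0, "dz": 0.35, "ax": 0, "ay": 0, "az": 0}, {"dx": -5, "dy": 0, "dz": 0.45, "ax": 0, "ay": 0, "az": 0}, {"dx": -6, "dy": 0, "dz": 0.5, "ax": 0, "ay": 0, "az": 0}]'

```text
time: 21.0
position: [543.5, 81.3, 63.1]
orientation: [0.703, -0.075, 0.076, -0.703]
force: [4.1, -8.8, -2.1]
opening: 32.1
```

```bash
python3 f.py; python3 m.py w16.png >/dev/null; python3 dots.py w16.png
```

```text
21.0 block frame F 6.475206270435744 -7.26926770272984 -2.1043683469482843 pos -37.03930909452587 181.1155383578193 63.1384448096545 32.10792187199316
w16.png [238.52 193.99 418.4  207.65] [-75.93 214.13   4.09 213.57] 80.02642852414888 yaw -16.949750489489798
```

View pics/w16.png

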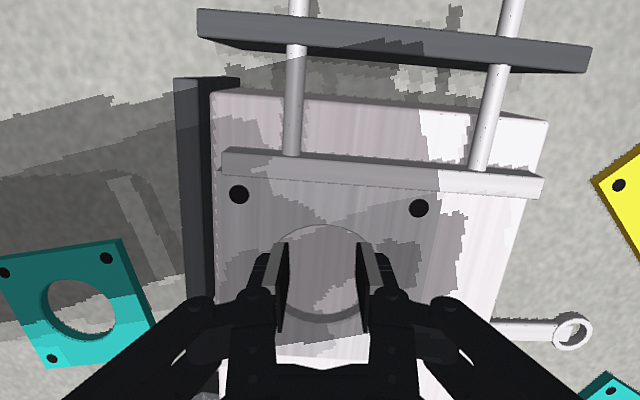

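About 4 mm remains to the rail, and the plate is square (−16.95°) and still on the stop. Small steps now.

send_rows --deltas '[{"dx": -1, "dy": 0, "dz": 0.1, "ax": 0, "ay": 0, "az": 0}, {"dx": -2, "dy": 0, "dz": 0.15, "ax": 0, "ay": 0, "az": 0}, {"dx": -2.5, "dy": 0, "dz": 0.2, "ax": 0, "ay": 0, "az": 0}, {"dx": -3, "dy": 0, "dz": 0.25, "ax": 0, "ay": 0, "az": 0}]'

```text
time: 21.45
position: [540.6, 82.2, 63.1]
orientation: [0.703, -0.075, 0.076, -0.703]
force: [3.7, -9.6, -1.6]
opening: 32.3
```

send_rows --deltas '[{"dx": -0.5, "dy": 0, "dz": 0, "ax": 0, "ay": 0, "az": 0}, {"dx": -0.5, "dy": 0, "dz": 0, "ax": 0, "ay": 0, "az": 0}]'

```text
time: 21.65
position: [540.1, 82.4, 63.1]
orientation: [0.703, -0.075, 0.076, -0.703]
force: [3.5, -10.1, -2.1]
opening: 31.8
```

send_rows --deltas '[{"dx": -0.4, "dy": 0, "dz": 0, "ax": 0, "ay": 0, "az": 0}, {"dx": -0.4, "dy": 0, "dz": 0, "ax": 0, "ay": 0, "az": 0}]'

```text
time: 21.85
position: [539.7, 82.5, 63.1]
orientation: [0.703, -0.075, 0.076, -0.703]
force: [3.3, -9.6, -1.2]
opening: 31.9
```

```bash
python3 f.py; python3 m.py w17.png >/dev/null; python3 dots.py w17.png
```

```text
21.85 block frame F 5.972397440765745 -8.215803291122745 -1.237057829106236 pos -40.96940305187349 181.0979309445171 63.13401918474486 31.91230751322192
w17.png [238.48 193.96 418.4  207.65] [-79.88 214.15   0.16 213.59] 80.04413093510318 yaw -16.954587323680016
```

send_rows --deltas '[{"dx": -0.4, "dy": 0, "dz": 0, "ax": 0, "ay": 0, "az": 0}, {"dx": -0.4, "dy": 0, "dz": 0, "ax": 0, "ay": 0, "az": 0}]'

```text
time: 22.1
position: [539.3, 82.6, 63.1]
orientation: [0.703, -0.075, 0.076, -0.703]
force: [3.6, -9.1, -0.8]
opening: 31.9
```

send_rows --deltas '[{"dx": -0.4, "dy": 0, "dz": 0, "ax": 0, "ay": 0, "az": 0}, {"dx": -0.4, "dy": 0, "dz": 0, "ax": 0, "ay": 0, "az": 0}]'

```text
time: 22.3
position: [538.9, 82.7, 63.1]
orientation: [0.703, -0.075, 0.076, -0.703]
force: [3.8, -9.6, -0.9]
opening: 31.9
```

```bash
python3 f.py
```

```text
22.3 block frame F 6.375199529042888 -8.043517483929003 -0.9196371155178045 pos -41.80550927481217 181.07748226706082 63.10442206930572 31.911449658444468
```

send_rows --deltas '[{"dx": -0.4, "dy": 0, "dz": 0, "ax": 0, "ay": 0, "az": 0}, {"dx": -0.4, "dy": 0, "dz": 0, "ax": 0, "ay": 0, "az": 0}]'

```text
time: 22.5
position: [538.5, 82.8, 63.1]
orientation: [0.703, -0.075, 0.076, -0.703]
force: [3.9, -8.9, -1.2]
opening: 31.9
```

send_rows --deltas '[{"dx": -0.3, "dy": 0, "dz": 0, "ax": 0, "ay": 0, "az": 0}, {"dx": -0.3, "dy": 0, "dz": 0, "ax": 0, "ay": 0, "az": 0}]'

```text
time: 22.7
position: [538.5, 82.8, 63.2]
orientation: [0.703, -0.074, 0.076, -0.703]
force: [4.9, -9.3, -1.7]
opening: 32.0
```

```bash
python3 f.py
```

```text
22.7 block frame F 7.386947184057817 -7.425395976747047 -1.7261929058156587 pos -42.26122109603796 181.08768555804716 63.16162432066856 32.0423261610035
```

Contact with the rail: the position has stalled and the force is rising. I'll increase it gently.

send_rows --deltas '[{"dx": -0.3, "dy": 0, "dz": 0, "ax": 0, "ay": 0, "az": 0}, {"dx": -0.3, "dy": 0, "dz": 0, "ax": 0, "ay": 0, "az": 0}]'

```text
time: 22.9
position: [538.4, 82.9, 63.2]
orientation: [0.703, -0.074, 0.076, -0.703]
force: [6.9, -9.5, -3.5]
opening: 32.3
```

```bash
python3 f.py; python3 m.py w18.png >/dev/null; python3 dots.py w18.png
```

```text
22.9 block frame F 9.395708091567942 -7.096109773627274 -3.475125815072395 pos -42.33845661611874 181.14649938560328 63.221454138745166 32.283992679294094
w18.png [238.99 194.03 418.56 207.49] [-81.05 214.17  -1.11 213.67] 79.93925376867425 yaw -16.907043406989825
```

send_rows --deltas '[{"dx": -0.2, "dy": 0, "dz": 0, "ax": 0, "ay": 0, "az": 0}, {"dx": -0.2, "dy": 0, "dz": 0, "ax": 0, "ay": 0, "az": 0}]'

```text
time: 23.15
position: [538.3, 83.0, 63.2]
orientation: [0.703, -0.074, 0.076, -0.703]
force: [5.4, -8.8, -2.4]
opening: 32.1
```

```bash
python3 f.py
```

```text
23.15 block frame F 7.764038898042181 -6.792390484068149 -2.4350166326342793 pos -42.416164331192476 181.16315043083983 63.24023795841291 32.13368135399784
```

send_rows --deltas '[{"dx": -0.3, "dy": 0, "dz": 0, "ax": 0, "ay": 0, "az": 0}, {"dx": -0.3, "dy": 0, "dz": 0, "ax": 0, "ay": 0, "az": 0}, {"dx": -0.3, "dy": 0, "dz": 0, "ax": 0, "ay": 0, "az": 0}]'

```text
time: 23.45
position: [538.3, 83.0, 63.3]
orientation: [0.703, -0.074, 0.077, -0.703]
force: [8.2, -10.0, -4.5]
opening: 32.0
```

```bash
python3 f.py
```

```text
23.45 block frame F 10.779875144528445 -7.208254949168559 -4.4651691548278185 pos -42.45215404362199 181.17952321876407 63.303643632676 31.97119919100798
```

send_rows --deltas '[{"dx": -0.2, "dy": 0, "dz": 0, "ax": 0, "ay": 0, "az": 0}, {"dx": -0.2, "dy": 0, "dz": 0, "ax": 0, "ay": 0, "az": 0}]'

```text
time: 23.65
position: [538.2, 83.0, 63.3]
orientation: [0.703, -0.074, 0.077, -0.703]
force: [8.6, -8.2, -4.6]
opening: 32.1
```

```bash
python3 f.py; python3 m.py w19.png >/dev/null; python3 dots.py w19.png
```

```text
23.65 block frame F 10.675797365002794 -5.369108824442063 -4.630480382629594 pos -42.526398561850876 181.1851408855999 63.32290043927838 32.14510058593397
w19.png [239.4 194.1 419.  207.5] [-81.07 214.16  -1.04 213.65] 80.03093760608544 yaw -16.912210647845065
```

The tool is drawing slightly upward on the plate (Fz −4.6). I'll lower the tool a touch to relieve it, then press a little more.

send_rows --deltas '[{"dx": 0, "dy": 0.2, "dz": 0, "ax": 0, "ay": 0, "az": 0}, {"dx": 0, "dy": 0.4, "dz": 0, "ax": 0, "ay": 0, "az": 0}, {"dx": -0.2, "dy": 0.5, "dz": 0.1, "ax": 0, "ay": 0, "az": 0}, {"dx": -0.2, "dy": 0.5, "dz": 0.1, "ax": 0, "ay": 0, "az": 0}]'

```text
time: 24.1
position: [538.3, 83.0, 63.1]
orientation: [0.703, -0.074, 0.077, -0.703]
force: [7.1, -10.5, -2.1]
opening: 31.9
```

```bash
python3 f.py; python3 f.py; python3 m.py w20.png >/dev/null; python3 dots.py w20.png
```

```text
24.1 block frame F 9.907125560360258 -7.997432321255459 -2.1373819331758823 pos -42.48985810335786 181.21596309497087 63.10468848224937 31.924993394001984
24.1 block frame F 9.907125560360258 -7.997432321255459 -2.1373819331758823 pos -42.48985810335786 181.21596309497087 63.10468848224937 31.924993394001984
w20.png [239.23 194.37 418.99 207.9 ] [-81.06 214.15  -1.05 213.57] 80.00998265416082 yaw -16.962434184598628
```

send_rows --deltas '[{"dx": -0.3, "dy": 0.1, "dz": 0, "ax": 0, "ay": 0, "az": 0}, {"dx": -0.3, "dy": 0.2, "dz": 0, "ax": 0, "ay": 0, "az": 0}, {"dx": -0.3, "dy": 0.2, "dz": 0, "ax": 0, "ay": 0, "az": 0}]'

```text
time: 24.45
position: [538.3, 83.0, 63.1]
orientation: [0.703, -0.073, 0.077, -0.703]
force: [8.6, -11.3, -0.5]
opening: 32.1
```

```bash
python3 f.py
```

```text
24.45 block frame F 11.574347230243465 -8.331218751701195 -0.5197752413767811 pos -42.52292203149341 181.21415895777537 63.07312212140562 32.1194954253004
```

send_rows --deltas '[{"dx": -0.3, "dy": 0.1, "dz": 0, "ax": 0, "ay": 0, "az": 0}, {"dx": -0.3, "dy": 0.2, "dz": 0, "ax": 0, "ay": 0, "az": 0}, {"dx": -0.3, "dy": 0.2, "dz": 0, "ax": 0, "ay": 0, "az": 0}]'

```text
time: 24.75
position: [538.3, 83.1, 63.1]
orientation: [0.703, -0.073, 0.077, -0.703]
force: [8.2, -11.1, 0.9]
opening: 32.1
```

```bash
python3 f.py; python3 m.py w21.png >/dev/null; python3 dots.py w21.png
```

```text
24.75 block frame F 11.066817085828639 -8.272746039244836 0.8639078092242084 pos -42.52886314775141 181.24875651142582 63.069263182951765 32.0880918560591
w21.png [239.28 194.54 419.09 207.92] [-81.07 214.13  -1.04 213.59] 80.02520389810215 yaw -16.936918754148017
```

send_rows --deltas '[{"dx": -0.3, "dy": 0, "dz": 0, "ax": 0, "ay": 0, "az": 0}, {"dx": -0.4, "dy": 0, "dz": 0, "ax": 0, "ay": 0, "az": 0}, {"dx": -0.4, "dy": 0, "dz": 0, "ax": 0, "ay": 0, "az": 0}, {"dx": -0.4, "dy": 0, "dz": 0, "ax": 0, "ay": 0, "az": 0}]'

```text
time: 25.2
position: [538.1, 83.1, 63.1]
orientation: [0.703, -0.073, 0.078, -0.703]
force: [11.5, -11.0, -1.2]
opening: 31.9
```

```bash
python3 f.py; python3 m.py w22.png ; python3 dots.py w22.png
python3 - <<'E'
from h import *
a=np.radians(-16.55);ex=np.array([np.cos(a),np.sin(a)]);ey=np.array([-np.sin(a),np.cos(a)]);o=np.array([526.1,-102.7])
b=np.radians(-16.95);eyb=np.array([-np.sin(b),np.cos(b)])
c=o+(-41.05)*ex+213.86*ey-40*eyb
print(c)
E
```

```text
25.2 block frame F 14.163788696762959 -7.1651932268674265 -1.162214605546339 pos -42.682347906839546 181.27299703748417 63.07890053795996 31.883118788419317
230 [172] [-85.  224.4  68.6] bar 
260 [151] [-72.5 234.2  67.7] bar [-71.4 224.6]
290 [154] [-59.8 234.   68.4] bar [-59.  224.1]
320 [156] [-47.1 234.   68.2] bar [-46.4 224.3]
350 [159] [-34.4 233.7  68.4] bar [-33.8 224.1]
380 [161] [-21.5 233.7  67.8] bar [-21.4 224.5]
410 [163] [ -8.5 233.7  67.5] bar [ -8.5 224. ]
w22.png [239.58 194.68 419.23 207.9 ] [-81.09 214.1   -1.12 213.61] 79.96787435145308 yaw -16.902918911010612
[536.00759784  75.73089697]
```

View pics/w22.png

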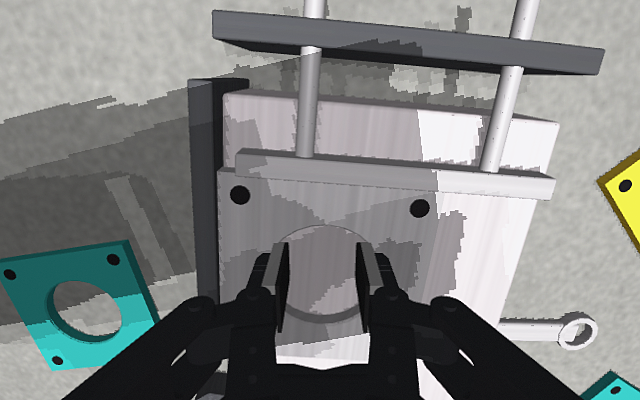

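The plate is square in the corner: it meets the stop along its front edge and the rail on its left, with x force about 14 N (some of it friction) and y about 7 N. Next I'll unload both directions together and withdraw.

send_rows --deltas '[{"dx": 0.6, "dy": 0, "dz": -0.2, "ax": 0, "ay": 0, "az": 0}, {"dx": 1.2, "dy": 0, "dz": -0.4, "ax": 0, "ay": 0, "az": 0}, {"dx": 1.8, "dy": 0, "dz": -0.6, "ax": 0, "ay": 0, "az": 0}, {"dx": 2.3, "dy": 0, "dz": -0.8, "ax": 0, "ay": 0, "az": 0}, {"dx": 2.6, "dy": 0, "dz": -1.1, "ax": 0, "ay": 0, "az": 0}]'

```text
time: 25.75
position: [538.6, 82.5, 62.7]
orientation: [-0.703, 0.075, -0.076, 0.703]
force: [2.2, -2.5, 4.2]
opening: 31.8
```

```bash
python3 f.py; python3 m.py w23.png >/dev/null; python3 dots.py w23.png
```

```text
25.75 block frame F 2.8454350436182265 -1.7963377298732763 4.224748139962021 pos -42.04233073336467 180.75230508154476 62.673196436804396 31.82047403482584
w23.png [238.02 193.63 418.45 207.34] [-81.05 214.12  -1.06 213.54] 79.99324203234089 yaw -16.96701898309677
```

send_rows --deltas '[{"dx": 0.3, "dy": -0.2, "dz": -0.2, "ax": 0, "ay": 0, "az": 0}, {"dx": 0.6, "dy": -0.3, "dz": -0.5, "ax": 0, "ay": 0, "az": 0}, {"dx": 1, "dy": -0.3, "dz": -1, "ax": 0, "ay": 0, "az": 0}, {"dx": 1, "dy": -0.3, "dz": -2, "ax": 0, "ay": 0, "az": 0}, {"dx": 1, "dy": -0.3, "dz": -4, "ax": 0, "ay": 0, "az": 0}, {"dx": 1, "dy": -0.3, "dz": -5, "ax": 0, "ay": 0, "az": 0}, {"dx": 1, "dy": -0.3, "dz": -5, "ax": 0, "ay": 0, "az": 0}]'

```text
time: 26.5
position: [537.1, 77.1, 62.1]
orientation: [0.703, -0.076, 0.075, -0.703]
force: [-0.0, -0.1, 0.5]
opening: 32.2
```

```bash
python3 f.py; python3 m.py w24.png >/dev/null; python3 dots.py w24.png; python3 go.py 536.0 75.7 63 -12.5
```

```text
26.5 block frame F 0.01814767335850942 -0.09690879427367413 0.4782188689542439 pos -41.84944152207962 175.1874797748639 62.05755029395391 32.165996848617965
w24.png [237.55 185.3  420.86 196.39] [-80.91 212.6   -0.96 213.47] 79.95125292589553 yaw -15.929903138353286
26.55 [537.26  77.16  62.12] F [-0.04  0.66  0.44] open 32.24461553851198 delta [-0.93 -0.88 -1.69] rot [ 0.01  0.26 -0.04]
```

View pics/w24.png

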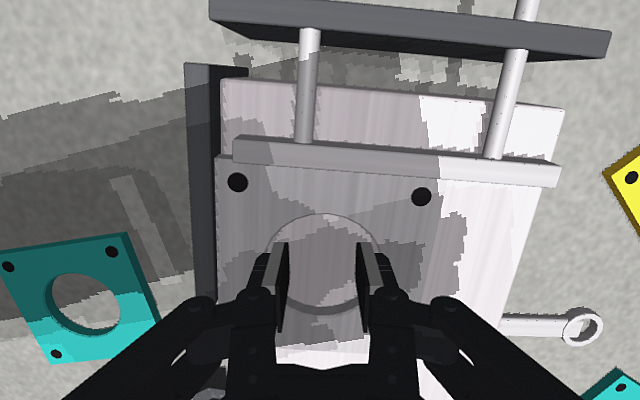

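```bash
cat > d2.py <<'E'
import sys
from h import *
np.set_printoptions(precision=2,suppress=True)
a=np.radians(-16.55);ex=np.array([np.cos(a),np.sin(a)]);ey=np.array([-np.sin(a),np.cos(a)]);o=np.array([526.1,-102.7])
n=sys.argv[1];g=[int(x) for x in sys.argv[2:]]
c=load(n);G=cv2.cvtColor(c['pixels'],cv2.COLOR_BGR2GRAY)
k=(G<60).astype(np.uint8);nn,l,st,ce=cv2.connectedComponentsWithStats(k)
r=[]
for u,v in zip(g[::2],g[1::2]):
    j=min((j for j in range(1,nn) if 30<st[j,4]<900),key=lambda j:np.hypot(*(ce[j]-[u,v])));r.append(ce[j]);print(st[j])
p=onz(c,np.array(r),68.)[:,:2];S=np.c_[(p-o)@ex,(p-o)@ey]
print(np.array(r),S)
d=S[1]-S[0];print(np.hypot(*d),'yaw',-16.55+np.degrees(np.arctan2(d[1],d[0])))
E
python3 d2.py w24.png 237 182 421 196
```

```text
[228 173  20  19 308]
[411 188  20  18 286]
[[237.3  181.98]
 [420.86 196.39]] [[-81.01 214.11]
 [ -0.96 213.47]]
80.04455996561546 yaw -17.006458795338386
```

That dip was a mis-detected dot; re-measured, the plate hasn't moved (yaw −17.0°, same dot positions). Lifting the fingers out.

send_rows --deltas '[{"dx": -0.5, "dy": -1, "dz": -1, "ax": 0, "ay": 0, "az": 0}, {"dx": -0.5, "dy": -4, "dz": -1, "ax": 0, "ay": 0, "az": 0}, {"dx": -0.5, "dy": -10, "dz": -1, "ax": 0, "ay": 0, "az": 0}, {"dx": -0.5, "dy": -40, "dz": -1, "ax": 0, "ay": 0, "az": 0}, {"dx": -0.5, "dy": -85, "dz": -1, "ax": 0, "ay": 0, "az": 0}, {"dx": -0.5, "dy": -130, "dz": -40, "ax": 0, "ay": 0, "az": 0}, {"dx": -0.5, "dy": -160, "dz": -85, "ax": 0, "ay": 0, "az": 0}, {"dx": -0.5, "dy": -180, "dz": -120, "ax": 0, "ay": 0, "az": 0}]'

```text
time: 27.35
position: [512.0, -37.8, 242.8]
orientation: [0.703, -0.074, 0.076, -0.703]
force: [0.6, 0.4, 0.2]
opening: 32.2
```

Run:
```python
from h import *
s=monitor.observe();print(s['time'],s['position'],s['force'],np.abs(s['qvel']).max())
cap('wrist','w25.png');cap('scene','s25.png');cap('side','d25.png')
```

```text
27.35 [512.0296205  -37.83143713 242.83578692] [0.61960042 0.36154689 0.23844838] 0.8442052139945734
```

View pics/w25.png

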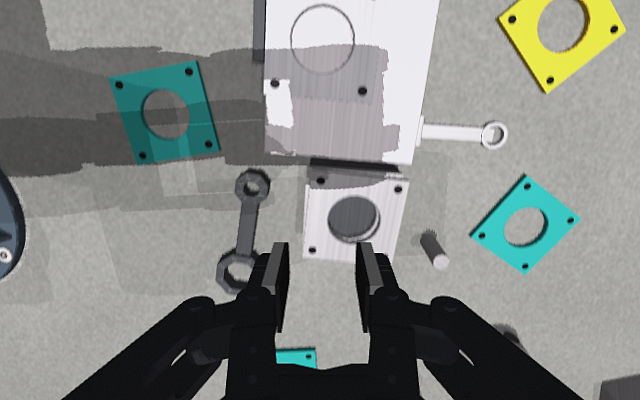

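send_rows --deltas '[{"dx": 0, "dy": 0, "dz": 30, "ax": 0, "ay": 0, "az": 0}, {"dx": 0, "dy": 0, "dz": 60, "ax": 0, "ay": 0, "az": 0}, {"dx": 0, "dy": 0, "dz": 60, "ax": 0, "ay": 0, "az": 0}, {"dx": 0, "dy": 0, "dz": 60, "ax": 0, "ay": 0, "az": 0}, {"dx": 0, "dy": 0, "dz": 60, "ax": 0, "ay": 0, "az": 0}]'

```text
time: 28.0
position: [524.8, 21.6, 240.1]
orientation: [0.703, -0.076, 0.075, -0.703]
force: [0.0, 0.0, -0.3]
opening: 32.3
```

Run:
```python
from h import *
np.set_printoptions(precision=2,suppress=True)
s=monitor.observe();print(s['time'],s['position'],s['force'],np.abs(s['qvel']).max())
c=cap('wrist','w26.png')
a=np.radians(-16.95);ex=np.array([np.cos(a),np.sin(a)]);ey=np.array([-np.sin(a),np.cos(a)]);o=np.array([526.1,-102.7])
P=cloud(c);S=np.stack([(P[...,:2]-o)@ex,(P[...,:2]-o)@ey],-1)
m=(abs(P[...,2]-68)<2.5)&(S[...,0]>-89)&(S[...,0]<20)&(S[...,1]>110)&(S[...,1]<222);m[230:]=0
q=P[m].reshape(-1,3);A=np.c_[q[:,:2]-q[:,:2].mean(0),np.ones(len(q))];k=np.linalg.lstsq(A,q[:,2],rcond=None)[0]
print('plate z',np.median(q[:,2]),'tilt deg',np.degrees(k[:2]),cv2.minAreaRect(S[m].astype(np.float32)))
for nm,lo,hi in (('mid',58,65),):
    m=(P[...,2]>lo)&(P[...,2]<hi)&(abs(S[...,0])<60)&(S[...,1]<58)&(S[...,1]>-60);m[240:]=0
    print(nm,m.sum(),np.median(P[m][:,2]) if m.sum() else '',np.percentile(S[m],[1,99],axis=0))
```

```text
28.0 [524.75  21.64 240.05] [ 0.04  0.02 -0.27] 0.01145808438992047
plate z 67.8134427837877 tilt deg [0.04 0.06] ((-40.73857879638672, 172.69033813476562), (98.6606674194336, 96.56827545166016), 89.93425750732422)
mid 1100 61.76079068356475 [[-43.05  36.7 ]
 [ 54.92  52.66]]
```

View pics/w26.png

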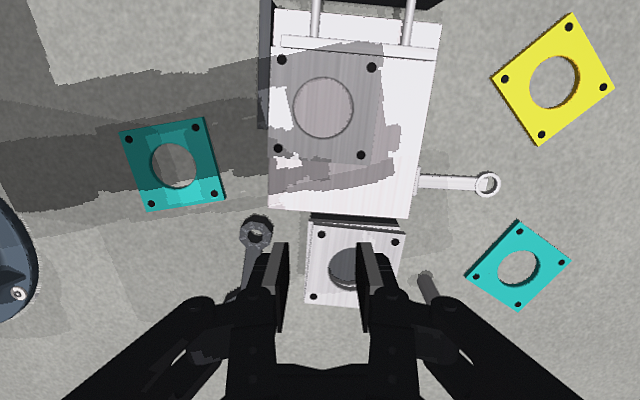

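```bash
python3 - <<'E'
from h import *
np.set_printoptions(precision=2,suppress=True)
a=np.radians(-16.95);ex=np.array([np.cos(a),np.sin(a)]);ey=np.array([-np.sin(a),np.cos(a)]);o=np.array([526.1,-102.7])
for n in ('w3.png','w4.png','w26.png'):
    c=load(n);P=cloud(c);S=np.stack([(P[...,:2]-o)@ex,(P[...,:2]-o)@ey],-1)
    m=(abs(P[...,2]-62)<1.5)&(S[...,1]>20)&(S[...,1]<57)&(abs(S[...,0])<60);m[240:]=0
    e=[]
    for u in np.where(m.any(0))[0]:
        v=np.where(m[:,u])[0][0]; e.append(np.r_[S[v,u]])
    e=np.array(e); 
    if len(e)<8: print(n,len(e));continue
    g=e[(abs(e[:,0])<38)]; k=np.polyfit(g[:,0],g[:,1],1) if len(g)>5 else 0; print(n,len(e),'front edge fit',k,'xmax',np.percentile(e[:,0],[2,98]))
E
python3 - <<'E'
import sys; sys.path.insert(0,'.')
import os; os.chdir('.')
from bench import ticket,monitor
s=monitor.observe();print(s['time'],s['force']);print(ticket.sign_off())
E
```

```text
w3.png 67 front edge fit [-0.03 50.82] xmax [-40.71  55.03]
w4.png 189 front edge fit [-0.03 51.53] xmax [-46.64  54.5 ]
w26.png 95 front edge fit [-0.03 51.27] xmax [-42.69  54.5 ]
28.05 [0.52427359 0.0828172  0.6774912 ]
the job is handed in; nothing more can be done
None
```

The top plate is in the corner of the checking block, flat and square against the end stop and the side rail, and I've handed the job in. It took about 28 s of the 72 s allowed.

**How it went**
- **Slide:** I put the partly opened fingers about 5 mm into the top plate's bore and slid it onto the block at about 2 to 2.5 N. When I lowered the fingers after the step down, they pressed the plate down with about 7 N until I backed off.
- **End stop:** I found it by feel. The plate met it one corner first, about 1° out of square, so I turned the tool slightly and pressed at about 9 N.
- **Side rail:** Keeping it on the stop at about 7–8 N, I pushed it across and pressed it to the rail. The tool read up to 14 N. Moving the plate took about 6 N of that, so I estimate 8–14 N on the rail.
- **Release:** I eased both pushes off together before lifting the fingers out.

**Last checks**
- **Plate:** top at 67.8 mm (68 expected), tilt under 0.1°. After the final pressing its yaw was about −17.0°, and the block's is −16.95°. It did not move when I let go.
- **Plate below:** its front edge was at 51.3 mm after the slide, against 50.8 and 51.5 mm before, with the same direction and side edge. I found no shift. I did not measure the lowest plate separately.
- **Clearance:** the arm is well above the job and touching nothing.

**Departures and disagreements**
- While I pressed on the rail, pad friction briefly pulled up on the plate with about 4.6 N, roughly its weight. I saw no sign of it lifting, and lowering the tool relieved it.
- One check after release suggested the plate had turned 1°. That was a mis-detected dot, and re-measuring showed no change.
- Before starting, I touched the fingertips to the block's top to set their height, at up to 26 N.

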